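Stack and gauge a valve subassembly

ROBOT

A 7-joint arm with a two-finger parallel gripper is mounted at the origin on the work surface. World frame = base frame: x ahead of the robot, y to its left, z up, the work surface at z = 0. Lengths are in m, angles in degrees, forces in N, time in s.
With the tool pointing down it reaches from about 0.4 to 0.85 m from the base axis. Payload 6.9 kg.
Tool frame: the origin (TCP) lies midway between the tips of the shut fingers; the grasp point (between the pads) lies 19 mm behind it; z points along the fingers, y is the line along which they close (so a half turn about z gives the same grasp; the last joint's range is limited). The gripper opens to 85 mm and grips with 20 to 120 N. Pads are 22 mm wide; open, the fingers measure 114 mm over their backs; the gripper's body (76 mm by 85 mm) begins 54 mm behind the grasp point. The pads swing forward as they close: fully open they stand 13 mm farther back than shut.
Start: joints at [-57.21, 29.078, -13.613, 85.955, 7.202, 65.827, -8.869], TCP at [0.281, 0.558, 0.231] pointing down, gripper open.
Joint ranges: [-176.47, 176.47], [-13.61, 117.27], [-81.72, 77.17], [0.22, 143.17], [-87.28, 267.28], [10, 112.55], [-165.47, 165.47]. Speed limits (degrees/s): [136.94, 136.94, 180, 180, 180, 180, 180].

INTERFACE

Orientations are given as [roll, pitch, yaw] about the fixed x, y, z axes, in that order (R = Rz(yaw) Ry(pitch) Rx(roll)).
In Python, from cell import status, vision, bot gives the robot as it stands.
- The arm moves only by the tool servo_tool, never from a script. Its argument "deltas" is a list of rows, each an object of numbers: "hand": the opening, from 0 (shut) to 1 (fully open); "tx", "ty", "tz": the shift along the tool's x, y, z in units of 30 mm (1.0 is 30 mm); "yaw": the turn about the tool's z in rad. A call has 1 to 10 rows; each row shifts and turns the commanded pose from where the row before left it, along the tool's axes as they then stand; what a row does not reach is not made up. A row lasts 1/8 s, in which the tool goes at most 62.5 mm and 10.7 degrees, less where a joint would pass 70% of its speed; a pose out of reach is approached as far as the arm can. A call is refused whole if a number of a shift passes 1 or a number of a turn 0.188, either way. A call with a gripper value outside its range is refused whole. The fingers move at their own pace and stop on an object; "squeeze" is the grip in N (left out, the last holds). Time passes only in rows, so rows that do not move let the fingers close. It gives the time, the measured TCP pose, the force, the opening and the grip force at its end, in the units of the state.
- status.observe(): the state, without advancing time (a new reading comes with each control period).
- vision.camera(name): name is "scene" or "top"; returns a dict with "color" (384x512x3 uint8, blue, green, red), "vfov" (degrees; the focal length in pixels is half the picture's height over the tangent of half this angle, whatever the lens; pixels are square), "cx", "cy" (the principal point, pixels), "k1" (the pictures are not rectified: a ray, as slopes to the right and down, at radius r is drawn at 1 + k1 r^2 times it, then the intrinsics apply), "T" (4x4, takes a point from camera to world coordinates). Camera axes: x right, y down, z forward; pixel columns grow to the right and rows downward; lengths in m; the calibration is good to about 2 mm. A picture is of the moment at which its call begins. There is no depth.
- bot.hand_in(): hands the job in; it is judged then, once.
The state is a dict: "t": time; "q": joint angles; "qd": joint speeds; "tau": joint torques, N m; "tcp_pos": TCP position; "tool_rot": TCP orientation; "force": force on the tool from outside, world axes, zero at the start; "moment": the same for the moment, N m; "gripper_width": opening from 0.0 (shut) to 1.0 (fully open); "finger_force": force on a finger pad.
Only numpy, scipy, OpenCV 4.12 (cv2) and the standard library are available. Lean on these libraries where they do the work, as an engineer would, in place of code of your own. Each camera call takes 0.05 s, during which the arm holds its last target. There are 200 camera calls.

TASK

First lift the orange dust cover off the fixture and hang it over the rail, lined up along the bar and well balanced. Then stack the subassembly squarely in the fixture pocket: the black housing at the bottom, then every blue spacer on the bench, then the steel cap on top with its brass disc up. Slide the carriage by its red handle all the way under the gauge, press the gauge plunger down gently until its foot rests on the brass disc, hold it there about a second, and let it spring back up; leave everything in place and do not disturb the other things on the bench.

Things in the scene. Friction and masses are not known exactly. Their poses are not given: they have to be found in the camera images.
- cover: orange cover, an upside-down U: top plate 100 (x) x 96 (y) x 4 mm, along each long edge a flange 45 deep, 4 thick hanging down (88 clear between them, open at the x ends). Black grip fin on top, central: 50 long (x), 14 thick (y), 4 to 34 mm above the origin. Origin: centre of the top plate's underside; z up. Starts resting on the pocket posts. 0.12 kg
- rail: dark steel rail stand with a straight horizontal aluminium bar 200 mm long (along its x), 30 mm wide (y) and 20 mm thick, with a flat top 125 mm above the table, on two posts at x = +-85 mm. Origin: centre of the foot, on the table
- rail_top (a point): centre of the top face of the rail's bar; x along the bar, y across it, z up
- pocket (a point): centre of the floor of the pocket on the carriage, 33 mm above the table; x along the slide towards the gauge, z up. Pocket 60 x 60 mm between four L-shaped corner posts reaching 10 mm along each side from the corners: a 40 mm gap mid-side on all sides for fingers. Posts straight to 60 mm above the floor, flaring out to 70 mm; 81 mm wide outside
- handle (a point): grip point of the red upright handle on the carriage: a post 18 mm thick, 60 mm tall from 33 to 93 mm above the table; this point is on its axis 78 mm above the table, 95 mm in front (-x) of the pocket centre
- carriage (a joint): travel of the carriage along the slide (m): 0 = loading position, 0.15 = fully under the gauge; about 5 N to move, stays where it is left
- gauge (a joint): how far the gauge plunger is pressed down (m): 0 = up at rest (a spring lifts it back), up to 0.055. At 0 the foot's underside is 125 mm above the table; the stack height above the pocket floor is 0.092 minus this reading when the foot rests on it. 3 to 6 N to press
- gauge_foot (a point): centre of the underside of the brass foot of the gauge, 20 mm in diameter, 12 mm tall. It lies 150 mm along the slide from the pocket's loading position
- gauge_top (a point): centre of the top of the gauge's black press knob (36 mm in diameter, 232 mm above the table at rest, straight above the foot); bracket below it 40 mm wide, underside 140 mm above the table; the column stands 93 mm behind it (+x of the station), its dial reaching 237 mm high
- housing: black square housing 56 x 56 x 26 mm, sides along its x and y; origin at the centre of its underside; about 0.18 kg
- spacer1: blue square spacer plate 56 x 56 x 9 mm; origin at the centre of its underside; about 0.06 kg; one to three spacers are present
- spacer2: blue spacer plate, same as spacer1
- spacer3: blue spacer plate, same as spacer1
- cap: steel top cap: square flange 56 x 56 x 9 mm with a round brass disc 36 mm in diameter, 5 mm tall, on top of it (14 mm in all); origin at the centre of its underside; about 0.15 kg
- cap_top (a point): centre of the top of the brass disc on the cap, 14 mm above the cap's origin
- case: bystander: closed wooden gauge-block case 75 (x) x 45 (y) x 28 mm; origin at the centre of its underside
- tin: bystander: small round jar with a green lid, 52 mm in diameter, 36 mm tall; origin at the centre of its underside
There are look-alikes about, which are no part of the job. What is meant by the housing is not pink, and is the smaller of those in its own colour. Leave any brown look-alike of the cover alone.

How it is judged (in metres and radians):
On the way, in this order (a step that is already met when the one before it is completed fails the run):
1. the cover hangs over the rail's bar, released (y of cover in the frame of rail_top between -0.02 and 0.02 m and x of cover in the frame of rail_top between -0.06 and 0.06 m and z of cover in the frame of rail_top between -0.003 and 0.005 m and angle between cover's own z axis and vertical below 0.1 rad and angle between the x axis of cover and the x axis of rail_top, either way round below 0.35 rad and contact force between the fingers and cover below 0.1 N), for 0.3 s.
2. the housing sits squarely on the pocket floor, released (x of housing in the frame of pocket between -0.004 and 0.004 m and y of housing in the frame of pocket between -0.004 and 0.004 m and z of housing in the frame of pocket between -0.003 and 0.003 m and angle between housing's own z axis and vertical below 0.06 rad and contact force between the fingers and housing below 0.1 N), for 0.2 s.
3. every spacer present lies squarely in the pocket on the housing, released (x of spacer1 in the frame of pocket between -0.004 and 0.004 m and y of spacer1 in the frame of pocket between -0.004 and 0.004 m and z of spacer1 in the frame of pocket between 0.023 and 0.0475 m and angle between each of spacer1, spacer2, spacer3's own z axis and vertical below 0.06 rad and contact force between the fingers and spacer1 below 0.1 N and x of spacer2 in the frame of pocket between -0.004 and 0.004 m and y of spacer2 in the frame of pocket between -0.004 and 0.004 m and z of spacer2 in the frame of pocket between 0.023 and 0.0475 m and contact force between the fingers and spacer2 below 0.1 N and x of spacer3 in the frame of pocket between -0.004 and 0.004 m and y of spacer3 in the frame of pocket between -0.004 and 0.004 m and z of spacer3 in the frame of pocket between 0.023 and 0.0475 m and contact force between the fingers and spacer3 below 0.1 N), for 0.2 s.
4. the cap lies squarely in the pocket on top of the spacers, released (x of cap in the frame of pocket between -0.004 and 0.004 m and y of cap in the frame of pocket between -0.004 and 0.004 m and z of cap in the frame of pocket between 0.032 and 0.0565 m and angle between cap's own z axis and vertical below 0.06 rad and contact force between the fingers and cap below 0.1 N and z of cap in the frame of spacer1 above 0.0065 m and z of cap in the frame of spacer2 above 0.0065 m and z of cap in the frame of spacer3 above 0.0065 m), for 0.2 s.
5. the carriage is fully under the gauge (value of joint carriage above 0.144 m), for 0.2 s.
6. the gauge foot rests on the cap's disc and the gauge stands still (z of gauge_foot in the frame of cap_top below 0.0015 m and horizontal distance between gauge_foot and cap_top below 0.012 m and value of joint gauge above 0.015 m and velocity of joint gauge between -0.01 and 0.01 m/s), for 0.5 s.
At the end, for the whole second after the job is handed in: Cover level on the bar (20 mm across, 60 along, 0.35 rad); housing, all spacers, cap stacked in that order, each within 4 mm of the pocket centre in x and y, flat, seated to 3 mm; carriage within 6 mm of its end under the gauge; gauge up (4 mm); all released, at rest (all of step 1 and all of step 2 and all of step 3 and all of step 4 and value of joint carriage above 0.144 m and linear speed of each of cover, housing, cap, spacer1, spacer2, spacer3 below 0.02 m/s and value of joint gauge below 0.004 m); the robot touches nothing.
It fails at once if a bystander (wooden case, jar) is moved by more than 40 mm (distance of any of case, tin from where it was at the start of the episode above 0.04 m).
It fails at once if the gauge plunger is slammed down (faster than 0.3 m/s) (velocity of joint gauge above 0.3 m/s).
Of spacer1, spacer2, spacer3 only 1 to 3 are there at a start; the rules pass over those that are not, and their reading is None.
At some moment in a run one of housing, spacer1, spacer2, spacer3, cap may be knocked a few centimetres aside while the robot is not near it.
It also fails if it takes over 210 s, if anything falls off the work surface, if the arm or the gripper's body presses on something with over 40 N, if the wrist force passes 120 N, or if a joint passes its speed limit or range.

## Working session

There is one attempt and no reset: what is moved stays moved. The work goes in short steps, Python scripts to look and compute and a tool call to move; the robot and the scene stay as the last step left them, time stands still between calls to the robot, and variables do not carry over. Pictures are saved under pics/ and viewed, at most 14 in all, crops included, and the job is handed in when it is done.

Besides the shell and the picture viewer there is one more tool, called after "Call:" in YAML: its name, and indented under it one key for each argument. servo_tool: Moves the arm, as the interface text tells. Its arguments: {"type":"object","properties":{"deltas":{"type":"array","items":{"type":"object","properties":{"hand":{"type":"number"},"tx":{"type":"number"},"ty":{"type":"number"},"tz":{"type":"number"},"yaw":{"type":"number"}}}},"squeeze":{"type":"number"}},"required":["deltas"]}

```bash
ls; mkdir -p pics; cat > h.py <<'E'
import numpy as np, cv2
from cell import status, vision, bot
def cam(n,f=None):
    c=vision.camera(n)
    if f: cv2.imwrite('pics/'+f,c['color'])
    return c
def K(c):
    f=c['color'].shape[0]/2/np.tan(np.radians(c['vfov']/2)); return np.array([[f,0,c['cx']],[0,f,c['cy']],[0,0,1]]),np.array([c['k1'],0,0,0,0.])
def ray(c,p):
    k,d=K(c); u=cv2.undistortPoints(np.array([[p]],float),k,d)[0,0]
    T=np.array(c['T']); return T[:3,3],T[:3,:3]@np.array([u[0],u[1],1])
def atz(c,p,z):
    o,r=ray(c,p); return o+r*(z-o[2])/r[2]
def tri(c1,p1,c2,p2):
    o,r=ray(c1,p1);o2,r2=ray(c2,p2); r=r/np.linalg.norm(r);r2=r2/np.linalg.norm(r2)
    s=np.linalg.lstsq(np.c_[r,-r2],o2-o,rcond=None)[0]
    a=o+r*s[0];b=o2+r2*s[1]; return (a+b)/2,np.linalg.norm(a-b)
def proj(c,P):
    T=np.array(c['T']); k,d=K(c); R=T[:3,:3].T
    return cv2.projectPoints(np.array(P,float).reshape(-1,1,3),cv2.Rodrigues(R)[0],-R@T[:3,3],k,d)[0][:,0]
E
python3 - <<'E'
from h import *
import pickle
d={}
for n in('scene','top'):
    c=d[n]=cam(n); cv2.imwrite(f'pics/{n}0.png',cv2.resize(c['color'],(800,600),interpolation=cv2.INTER_CUBIC)); print(n,c['vfov'],c['cx'],c['cy'],c['k1'],np.round(c['T'],3).tolist())
pickle.dump(d,open('c0.pkl','wb'))
print(status.observe())
E
```

```text
pics
scene 48.23061829428522 251.41020973865932 192.4483438236848 -0.15131917462431968 [[-0.823, 0.477, -0.307, 0.84], [0.567, 0.704, -0.427, 0.471], [0.012, -0.526, -0.85, 1.069], [0.0, 0.0, 0.0, 1.0]]
top 44.64065155707947 260.59999095723043 197.15964995935897 0.04952892851792808 [[-0.015, -0.995, 0.095, 0.428], [-1.0, 0.015, -0.006, 0.042], [0.004, -0.096, -0.995, 1.34], [0.0, 0.0, 0.0, 1.0]]
{'t': 0.1, 'q': array([-57.20991511,  29.12024312, -13.60919004,  86.00294266,
         7.19883022,  65.82743992,  -8.86751045]), 'qd': array([-0.03450118, -0.14648728,  0.00453676, -0.20242798, -0.1033299 ,
       -0.05233331, -0.02849267]), 'tau': array([-4.46930804e-03, -6.21834397e+01, -2.19487265e+00, -2.50206184e+01,
        1.23502314e-02,  7.66137644e-03, -7.88550068e-06]), 'tcp_pos': array([0.28111372, 0.55770083, 0.23052179]), 'tool_rot': array([-1.79907678e+02, -9.69405503e-04,  1.53255528e+02]), 'force': array([-0.51777744,  0.33184638,  0.22760885]), 'moment': array([ 0.01134201, -0.02427846, -0.05507455]), 'finger_force': 0.0, 'gripper_width': 0.9985705591141281}
```

View pics/scene0.png

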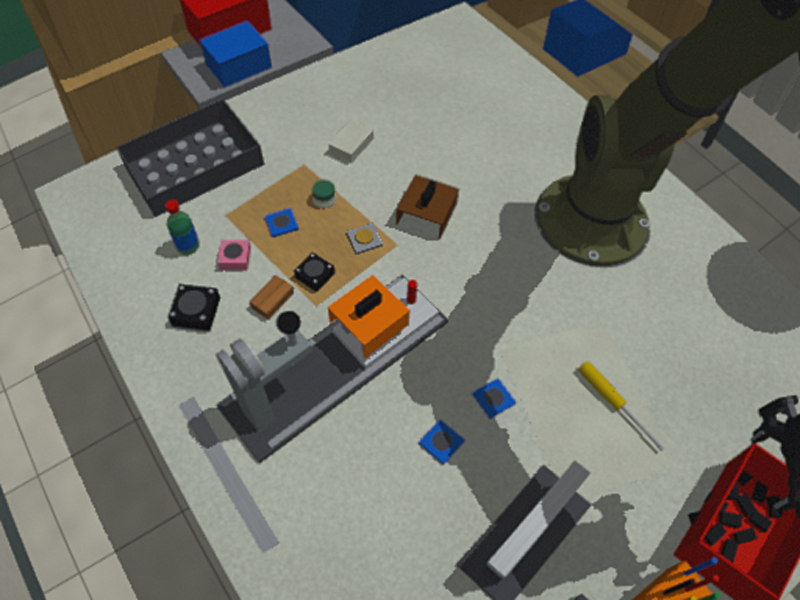

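View pics/top0.png

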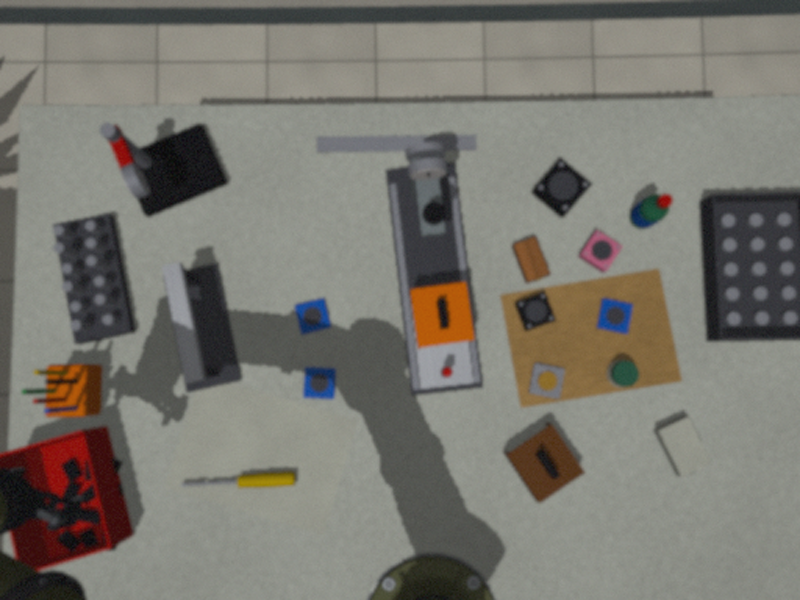

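Candidates (800x600 top px):
- Housing: small black (535,310), large black (562,187) and pink (602,250). I choose (535,310).
- Cover: orange (442,314). The brown one at (545,460) is a look-alike.
- Spacers: blue at (312,316), (320,383) and (615,316).
- Cap: (547,380).
- Rail: (205,325).

Next I fit silhouettes in both views.

```bash
cat > fit.py <<'E'
from h import *
from scipy.optimize import minimize
def box(lx,ly,z0,z1): return np.array([[a*lx/2,b*ly/2,z] for a in(-1,1) for b in(-1,1) for z in(z0,z1)])
def colmask(img,kind):
    h=cv2.cvtColor(img,cv2.COLOR_BGR2HSV); H,S,V=[h[...,i].astype(int) for i in range(3)]
    m={'blue':(abs(H-108)<14)&(S>150)&(V>60),'orange':(H>6)&(H<18)&(S>190)&(V>150),'black':(V<62)&(S<110),
       'grey':(V>110)&(S<60),'red':((H<6)|(H>174))&(S>170)&(V>90)}[kind]
    return m.astype(np.uint8)
def blob(c,kind,p,r=40,fill=True):
    m=colmask(c['color'],kind); w=np.zeros_like(m); cv2.circle(w,(int(p[0]),int(p[1])),r,1,-1); m&=w
    n,l,s,_=cv2.connectedComponentsWithStats(m)
    if n<2: return None
    d=[(np.hypot(*(np.argwhere(l==i)[:,::-1]-p).T).min()-s[i,4]*.05) if s[i,4]>8 else 1e9 for i in range(1,n)]
    m=(l==1+int(np.argmin(d))).astype(np.uint8)
    if fill:
        h=cv2.convexHull(np.argwhere(m)[:,::-1].astype(np.int32)); cv2.fillConvexPoly(m,h,1)
    return m
def render(c,P,S=4):
    q=proj(c,P); h=cv2.convexHull(((q+.5)*S-.5).astype(np.float32)).round().astype(np.int32)
    m=np.zeros((384*S,512*S),np.uint8); cv2.fillConvexPoly(m,h,255)
    return cv2.resize(m,(512,384),interpolation=cv2.INTER_AREA)/255.
def place(P,x,y,yaw,z=0):
    k,s=np.cos(yaw),np.sin(yaw); return P@np.array([[k,s,0],[-s,k,0],[0,0,1]])+[x,y,z]
def fit(cams,masks,P,x0,z=None,yaws=(0,.4,.8,1.2)):
    def f(v):
        t=0
        for c,m in zip(cams,masks):
            R=render(c,place(P,v[0]/100,v[1]/100,v[2],z if z is not None else v[3]/100)); t+=np.abs(R-m).sum()/m.sum()
        return t
    best=None
    for y in yaws:
        v=[x0[0]*100,x0[1]*100,y]+([] if z is not None else [x0[2]*100]); n=len(v)
        r=minimize(f,v,method='Nelder-Mead',options=dict(initial_simplex=np.array([v]+[np.array(v)+np.eye(n)[i]*[1,1,.3,1][i] for i in range(n)]),xatol=.005,fatol=1e-4,maxiter=250))
        if best is None or r.fun<best.fun: best=r
    v=best.x.copy(); v[:2]/=100; v[3:]/=100; return v,best.fun
E
cat > m0.py <<'E'
from fit import *
import pickle
d=pickle.load(open('c0.pkl','rb')); s,t=d['scene'],d['top']; k=1/1.5625
tiles=[]
O={'sp_a':('blue',(494,397),(312,316),box(.056,.056,0,.009)),'sp_b':('blue',(441,441),(320,383),box(.056,.056,0,.009)),
'sp_c':('blue',(282,222),(615,316),box(.056,.056,0,.009)),'hous':('black',(314,271),(535,310),box(.056,.056,0,.026)),
'bigblk':('black',(195,305),(562,187),box(.056,.056,0,.026)),'cap':('grey',(364,237),(547,380),box(.056,.056,0,.009)),
'cover':('orange',(370,315),(442,314),box(.1,.096,-.045,.004)),'bar':('grey',(532,530),(190,325),box(.2,.03,-.02,0))}
for n,(kind,ps,pt,P) in O.items():
    ps=np.array(ps)*k;pt=np.array(pt)*k
    r=70 if n=='bar' else 45 if n=='cover' else 28
    ms,mt=blob(s,kind,ps,r),blob(t,kind,pt,r)
    P0,e=tri(s,ps,t,pt)
    z=None
    v,f=fit([s,t],[ms,mt],P,P0 if z is None else P0,z)
    mid=[np.argwhere(m)[:,::-1].mean(0).round(1) for m in(ms,mt)]
    print(n,'tri',P0.round(3),'fit x y yaw z',v.round(4),'err',round(f,3),'areas',ms.sum(),mt.sum(),*mid)
    row=[]
    for c,p in((s,ps),(t,pt)):
        im=cv2.resize(c['color'],None,fx=4,fy=4,interpolation=cv2.INTER_CUBIC)
        h=cv2.convexHull(((proj(c,place(P,*v[:3],v[3]))+.5)*4).astype(np.float32)).astype(np.int32); cv2.polylines(im,[h],1,(255,0,255),1)
        x,y=(p*4).astype(int); im=cv2.copyMakeBorder(im,400,400,400,400,0)
        w=100; R=im[y+400-w*(3 if n=='bar' else 1 if n!='cover' else 2):y+400+w*(3 if n=='bar' else 1 if n!='cover' else 2),x+400-w*(3 if n=='bar' else 1 if n!='cover' else 2):x+400+w*(3 if n=='bar' else 1 if n!='cover' else 2)]
        row.append(cv2.resize(R,(200,200)))
    tiles.append(np.vstack(row))
cv2.imwrite('pics/fits0.png',np.vstack([np.hstack(tiles[:4]),np.hstack(tiles[4:])])[:, :])
E
python3 m0.py; python3 -c "
import cv2;i=cv2.imread('pics/fits0.png');cv2.imwrite('pics/fits0.png',cv2.resize(i,(600,600)))"
```

```text
sp_a tri [0.509 0.214 0.172] fit x y yaw z [ 0.3235  0.1253  3.0408 -0.2625] err 2.084 areas 386 346 [315.8 254.6] [200. 202.]
sp_b tri [ 0.457  0.188 -0.18 ] fit x y yaw z [ 0.4233  0.2182  1.5504 -0.1841] err 1.843 areas 440 333 [282.3 282.4] [204.1 244.5]
sp_c tri [ 0.535 -0.345  0.004] fit x y yaw z [ 0.5368 -0.3442 -0.1974  0.0006] err 0.326 areas 258 347 [179.8 142.1] [393.1 201.7]
hous tri [ 0.547 -0.197  0.017] fit x y yaw z [ 0.5474 -0.1958  0.3487  0.0021] err 0.296 areas 387 368 [200.8 173.8] [341.6 198.7]
bigblk tri [ 0.771 -0.251  0.025] fit x y yaw z [ 0.7723 -0.2433  0.7069  0.0275] err 0.713 areas 775 704 [124.1 196.7] [358.5 119.8]
cap tri [ 0.421 -0.216  0.009] fit x y yaw z [ 0.4117 -0.1679 -2.0511  0.0994] err 1.448 areas 1767 1390 [238.6 150.3] [344.9 252.1]
cover tri [ 0.535 -0.023  0.085] fit x y yaw z [ 0.5359 -0.024   0.1468  0.1062] err 0.452 areas 1218 1319 [235.6 197.9] [282.7 200.6]
bar tri [0.529 0.415 0.053] fit x y yaw z [ 0.5085  0.3987 -1.3718  0.2609] err 1.416 areas 4107 8882 [370.2 306.4] [119.8 186.4]
```

View pics/fits0.png

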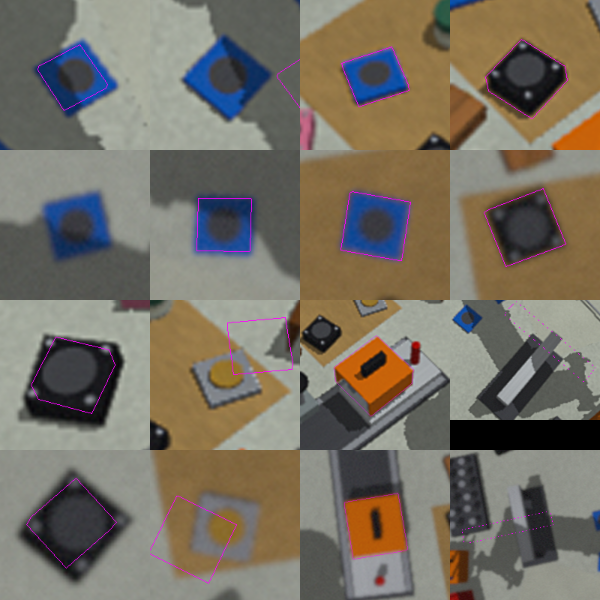

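Housing (small black, scene (314,271), top (535,310)) and spacer c fit well. The cap and bar masks leaked, and spacers a and b were paired the wrong way round between the views. I'll fix those and look closely at the rail.

```bash
cat > m1.py <<'E'
from fit import *
import pickle
d=pickle.load(open('c0.pkl','rb')); s,t=d['scene'],d['top']; k=1/1.5625
O={'sp_a':('blue',(441,441),(312,316),box(.056,.056,0,.009),26),'sp_b':('blue',(494,397),(320,383),box(.056,.056,0,.009),26),
'sp_c':('blue',(282,222),(615,316),box(.056,.056,0,.009),26),'hous':('black',(314,271),(535,310),box(.056,.056,0,.026),28),'cap':('grey',(364,239),(547,380),box(.056,.056,0,.009),17)}
for n,(kind,ps,pt,P,r) in O.items():
    ps=np.array(ps)*k;pt=np.array(pt)*k
    ms,mt=blob(s,kind,ps,r),blob(t,kind,pt,r)
    P0,e=tri(s,ps,t,pt)
    v,f=fit([s,t],[ms,mt],P,[*P0[:2],0],0.)
    v2,f2=fit([t],[mt],P,[*P0[:2],0],0.)
    print(n,'tri',P0.round(3),e.round(4),'fit',v.round(4),round(f,3),'toponly',v2.round(4),round(f2,3),ms.sum(),mt.sum())
a=s['color'][285:384,280:400]; b=t['color'][155:260,90:165]
# brass: triangulate
def brass(c,p):
    h=cv2.cvtColor(c['color'],cv2.COLOR_BGR2HSV).astype(int); m=(h[...,0]>14)&(h[...,0]<30)&(h[...,1]>110)&(h[...,2]>110)
    q=np.argwhere(m)[:,::-1]; q=q[np.hypot(*(q-p).T)<13]; return q.mean(0),len(q)
bs,bt=brass(s,np.array((364,237))*k),brass(t,np.array((547,380))*k); print('brass',bs,bt,tri(s,bs[0],t,bt[0]))
im=np.hstack([cv2.resize(a,(480,396),interpolation=cv2.INTER_CUBIC),cv2.resize(b,(283,396),interpolation=cv2.INTER_CUBIC)])
cv2.imwrite('pics/rail.png',im)
E
python3 m1.py
```

```text
sp_a tri [0.545 0.208 0.005] 0.0016 fit [0.5445 0.2083 0.242 ] 0.246 toponly [0.544  0.208  1.8243] 0.16 440 346
sp_b tri [0.422 0.195 0.003] 0.0007 fit [0.4231 0.1955 1.5311] 0.353 toponly [ 0.4221  0.1965 -0.0037] 0.216 386 333
sp_c tri [ 0.535 -0.345  0.004] 0.0019 fit [ 0.5369 -0.3443  1.377 ] 0.326 toponly [ 0.5368 -0.3436  1.3098] 0.192 258 347
hous tri [ 0.547 -0.197  0.017] 0.0023 fit [ 0.5469 -0.1971  0.3481] 0.288 toponly [ 0.5474 -0.196   1.9368] 0.175 387 368
cap tri [ 0.42  -0.218  0.   ] 0.0021 fit [ 0.4191 -0.2168  1.357 ] 0.565 toponly [ 0.42   -0.2155 -0.1839] 0.065 476 407
brass (array([232.28571429, 151.75396825]), 252) (array([350.97660819, 243.19883041]), 171) (array([ 0.4208604 , -0.21963208,  0.00451542]), np.float64(0.0010715063460171267))
```

View pics/rail.png

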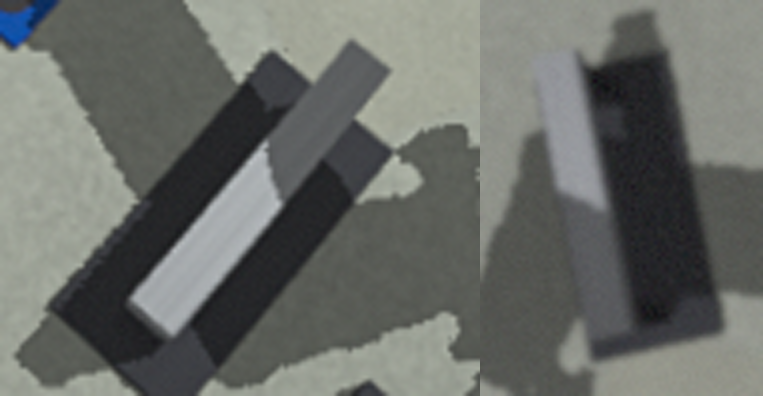

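The crop shows the rail bar. Its lit end is at scene-crop (152,315) / top-crop (76,52), and its shaded end is at scene-crop (371,55) / top-crop (134,340). I triangulate both ends and refine with a two-view corner fit. I also check the housing top height and the carriage edges.

```bash
cat > m2.py <<'E'
from fit import *
import pickle
from scipy.optimize import least_squares
d=pickle.load(open('c0.pkl','rb')); s,t=d['scene'],d['top']
S=lambda x,y:(np.array([x,y])+.5)/4-.5+[280,285]
T=lambda x,y:(np.array([x,y])+.5)/3.772-.5+[90,155]
A=tri(s,S(152,312),t,T(76,52)); B=tri(s,S(371,55),t,T(134,340)); print(A,B,np.linalg.norm(A[0]-B[0]))
sc=np.array([S(130,301),S(174,326),S(350,40),S(392,70)]); tc=np.array([T(55,52),T(97,52),T(155,335)])
P=np.array([[.1,.015,0],[.1,-.015,0],[-.1,.015,0],[-.1,-.015,0]])
# which of scene corners at each end: choose by order permutations
import itertools
best=None
for p1 in((0,1),(1,0)):
  for p2 in((2,3),(3,2)):
    def f(v,z=None):
        Q=place(P,v[0],v[1],v[2],v[3]); a=proj(s,Q); b=proj(t,Q)
        return np.r_[(a-sc[[*p1,*p2]]).ravel(),(b[:3 if 0 else 2]-tc[:2]).ravel(),b[3]-tc[2]]
    r=least_squares(f,[*((A[0]+B[0])/2)[:2],np.arctan2(*(A[0]-B[0])[1::-1]),.125])
    if best is None or r.cost<best.cost: best=r
print('bar x y yaw z',best.x.round(4),np.degrees(best.x[2]),best.fun.round(1))
# cover: fin and orange fit
ms,mt=[blob(c,'orange',np.array(p)/1.5625,45) for c,p in((s,(370,315)),(t,(442,314)))]
for z in(.103,):
    print('cover',fit([s,t],[ms,mt],box(.1,.096,-.045,.004),[.535,-.024],z,yaws=(0.,.15)),fit([t],[mt],box(.1,.096,-.045,.004),[.535,-.024],z,yaws=(0.,.15)))
for c,p in((s,(368,302)),(t,(443,311))):
    p=np.array(p)/1.5625; m=blob(c,'black',p,16,False); q=np.argwhere(m)[:,::-1]; (cc,wh,a)=cv2.minAreaRect(q.astype(np.float32)); print('fin',q.mean(0),len(q),wh,a, atz(c,q.mean(0),.125))
E
python3 m2.py
```

```text
(array([0.62518242, 0.42710481, 0.12671887]), np.float64(0.0008970902564092776)) (array([0.42701376, 0.38776977, 0.11473561]), np.float64(0.00037784897545585006)) 0.2023898764621027
bar x y yaw z [0.527  0.4079 0.2033 0.1212] 11.651088052929904 [-0.4  2.  -0.  -1.3  0.   0.1  0.3 -0.9  0.   1.8  0.3 -0.7 -0.4 -0.8]
cover (array([ 0.53546096, -0.02455116,  0.14313327]), np.float64(0.44413457173062076)) (array([ 0.53802842, -0.02382604,  0.13269107]), np.float64(0.07689426035766846))
fin [235.22608696 194.00869565] 115 (7.200000286102295, 19.600000381469727) 53.13010025024414 [ 0.5364839  -0.02260644  0.125     ]
fin [283.14 199.78] 50 (16.12203598022461, 3.2526915073394775) 81.8698959350586 [ 0.53696859 -0.02354012  0.125     ]
```

```bash
cat > go.py <<'E'
import sys; from h import *
# usage: go.py x y z yaw(deg, mod 360) : turn first (rad tool yaw), then shift in tool axes (units)
x,y,z,yaw=map(float,sys.argv[1:5]); s=status.observe(); p=s['tcp_pos']; y0=s['tool_rot'][2]
dy=(yaw-y0+180)%360-180; a=np.radians(yaw); d=np.array([x,y,z])-p
print('turn rad %.3f'%(-np.radians(dy)),'tx %.3f ty %.3f tz %.3f'%tuple(np.array([d[0]*np.cos(a)+d[1]*np.sin(a),d[0]*np.sin(a)-d[1]*np.cos(a),-d[2]])/.03),'now',p.round(4),s['tool_rot'].round(2),'w %.3f f %.1f'%(s['gripper_width'],s['finger_force']),s['force'].round(1),'t',s['t'],'q',s['q'].round(0))
E
python3 go.py .537 -.0235 .21 187.7
```

```text
turn rad -0.601 tx -5.857 ty -20.342 tz 0.684 now [0.2811 0.5577 0.2305] [-179.91   -0.    153.26] w 0.999 f 0.0 [-0.5  0.3  0.2] t 0.1 q [-57.  29. -14.  86.   7.  66.  -9.]
```

Call:
servo_tool:
  deltas:
    - {"yaw": -0.15,"hand": 1}
    - {"yaw": -0.15}
    - {"yaw": -0.15}
    - {"yaw": -0.15}
    - {"tx": -0.24,"ty": -0.85}
    - {"tx": -0.24,"ty": -0.85}
    - {"tx": -0.24,"ty": -0.85}
    - {"tx": -0.24,"ty": -0.85}
    - {"tx": -0.24,"ty": -0.85}
    - {"tx": -0.24,"ty": -0.85}
  squeeze: 40

```text
invalid input
```

Call:
servo_tool:
  deltas:
    - {"tx": -0.24,"ty": -0.85}
    - {"tx": -0.24,"ty": -0.85}
    - {"tx": -0.24,"ty": -0.85}
    - {"tx": -0.24,"ty": -0.85}
    - {"tx": -0.24,"ty": -0.85}
    - {"tx": -0.24,"ty": -0.85}
    - {"tx": -0.24,"ty": -0.85}
    - {"tx": -0.24,"ty": -0.85}
    - {"tx": -0.24,"ty": -0.85}
    - {"tx": -0.24,"ty": -0.85}

```text
invalid input
```

Call:
servo_tool:
  deltas:
    - {"tx": -0.24,"ty": -0.85}
    - {"tx": -0.24,"ty": -0.85}
    - {"tx": -0.24,"ty": -0.85}
    - {"tx": -0.24,"ty": -0.85}
    - {}
    - {}

```text
invalid input
```

```bash
python3 go.py .537 -.0235 .112 187.7
```

```text
turn rad -0.601 tx -5.857 ty -20.342 tz 3.951 now [0.2811 0.5577 0.2305] [-179.91   -0.    153.26] w 0.999 f 0.0 [-0.5  0.3  0.2] t 0.1 q [-57.  29. -14.  86.   7.  66.  -9.]
```

Call:
servo_tool:
  deltas:
    - {"hand": 1,"tx": 0,"ty": 0,"tz": 0,"yaw": -0.15}
    - {"hand": 1,"tx": 0,"ty": 0,"tz": 0,"yaw": -0.15}
    - {"hand": 1,"tx": 0,"ty": 0,"tz": 0,"yaw": -0.15}
    - {"hand": 1,"tx": 0,"ty": 0,"tz": 0,"yaw": -0.15}
  squeeze: 40

```text
t: 0.6
tcp_pos: [0.2812, 0.5578, 0.2308]
tool_rot: [-179.9, -0.0, -172.1]
force: [0.3, 0.6, -0.1]
gripper_width: 1.0
finger_force: 0.0
```

Call:
servo_tool:
  deltas:
    - {"hand": 1,"tx": -0.24,"ty": -0.85,"tz": 0,"yaw": 0}
    - {"hand": 1,"tx": -0.24,"ty": -0.85,"tz": 0,"yaw": 0}
    - {"hand": 1,"tx": -0.24,"ty": -0.85,"tz": 0,"yaw": 0}
    - {"hand": 1,"tx": -0.24,"ty": -0.85,"tz": 0,"yaw": 0}
    - {"hand": 1,"tx": -0.24,"ty": -0.85,"tz": 0,"yaw": 0}
    - {"hand": 1,"tx": -0.24,"ty": -0.85,"tz": 0,"yaw": 0}
    - {"hand": 1,"tx": -0.24,"ty": -0.85,"tz": 0,"yaw": 0}
    - {"hand": 1,"tx": -0.24,"ty": -0.85,"tz": 0,"yaw": 0}
    - {"hand": 1,"tx": -0.24,"ty": -0.85,"tz": 0,"yaw": 0}
    - {"hand": 1,"tx": -0.24,"ty": -0.85,"tz": 0,"yaw": 0}

```text
t: 1.85
tcp_pos: [0.3867, 0.3139, 0.231]
tool_rot: [-180.0, -0.0, -172.4]
force: [0.9, 0.6, 0.6]
gripper_width: 0.999
finger_force: 0.0
```

Call:
servo_tool:
  deltas:
    - {"hand": 1,"tx": -0.24,"ty": -0.85,"tz": 0,"yaw": 0}
    - {"hand": 1,"tx": -0.24,"ty": -0.85,"tz": 0,"yaw": 0}
    - {"hand": 1,"tx": -0.24,"ty": -0.85,"tz": 0,"yaw": 0}
    - {"hand": 1,"tx": -0.24,"ty": -0.85,"tz": 0,"yaw": 0}
    - {"hand": 1,"tx": -0.24,"ty": -0.85,"tz": 0,"yaw": 0}
    - {"hand": 1,"tx": -0.24,"ty": -0.85,"tz": 0,"yaw": 0}
    - {"hand": 1,"tx": -0.24,"ty": -0.85,"tz": 0,"yaw": 0}
    - {"hand": 1,"tx": -0.24,"ty": -0.85,"tz": 0,"yaw": 0}
    - {"hand": 1,"tx": -0.24,"ty": -0.85,"tz": 0,"yaw": 0}
    - {"hand": 1,"tx": -0.24,"ty": -0.85,"tz": 0,"yaw": 0}

```text
t: 3.1
tcp_pos: [0.4918, 0.0709, 0.231]
tool_rot: [-180.0, -0.0, -172.4]
force: [0.1, 0.1, 0.5]
gripper_width: 0.999
finger_force: 0.0
```

Call:
servo_tool:
  deltas:
    - {"hand": 1,"tx": -0.24,"ty": -0.85,"tz": 0,"yaw": 0}
    - {"hand": 1,"tx": -0.24,"ty": -0.85,"tz": 0,"yaw": 0}
    - {"hand": 1,"tx": -0.24,"ty": -0.85,"tz": 0,"yaw": 0}
    - {"hand": 1,"tx": -0.24,"ty": -0.85,"tz": 0,"yaw": 0}
    - {"hand": 1,"tx": 0,"ty": 0,"tz": 0,"yaw": 0}
    - {"hand": 1,"tx": 0,"ty": 0,"tz": 0,"yaw": 0}

```text
t: 3.85
tcp_pos: [0.5334, -0.0249, 0.231]
tool_rot: [180.0, -0.0, -172.3]
force: [-0.4, 0.1, 0.6]
gripper_width: 1.003
finger_force: 0.0
```

```bash
python3 go.py .537 -.0235 .112 187.7
```

```text
turn rad -0.001 tx -0.125 ty 0.029 tz 3.966 now [ 0.5334 -0.0249  0.231 ] [ 1.7996e+02 -5.0000e-02 -1.7235e+02] w 1.003 f 0.0 [-0.4  0.1  0.6] t 3.85 q [ 10.  21. -14. 100.   6.  60.  92.]
```

Call:
servo_tool:
  deltas:
    - {"hand": 1,"tx": -0.12,"ty": 0.03,"tz": 0.7,"yaw": 0}
    - {"hand": 1,"tx": 0,"ty": 0,"tz": 0.8,"yaw": 0}
    - {"hand": 1,"tx": 0,"ty": 0,"tz": 0.8,"yaw": 0}
    - {"hand": 1,"tx": 0,"ty": 0,"tz": 0.8,"yaw": 0}
    - {"hand": 1,"tx": 0,"ty": 0,"tz": 0.5,"yaw": 0}
    - {"hand": 1,"tx": 0,"ty": 0,"tz": 0.33,"yaw": 0}
    - {"hand": 0.6,"tx": 0,"ty": 0,"tz": 0,"yaw": 0}
    - {"hand": 0.3,"tx": 0,"ty": 0,"tz": 0,"yaw": 0}
    - {"hand": 0,"tx": 0,"ty": 0,"tz": 0,"yaw": 0}
    - {"hand": 0,"tx": 0,"ty": 0,"tz": 0,"yaw": 0}

```text
t: 5.1
tcp_pos: [0.5375, -0.0242, 0.1139]
tool_rot: [-180.0, 0.0, -172.4]
force: [0.5, -0.9, 5.0]
gripper_width: 0.148
finger_force: 43.5
```

Call:
servo_tool:
  deltas:
    - {"hand": 0,"tx": 0,"ty": 0,"tz": 0,"yaw": 0}
    - {"hand": 0,"tx": 0,"ty": 0,"tz": 0,"yaw": 0}
    - {"hand": 0,"tx": 0,"ty": 0,"tz": 0,"yaw": 0}
    - {"hand": 0,"tx": 0,"ty": 0,"tz": 0,"yaw": 0}

```text
t: 5.6
tcp_pos: [0.5376, -0.0243, 0.1139]
tool_rot: [-180.0, 0.0, -172.4]
force: [-1.2, -0.1, 6.4]
gripper_width: 0.154
finger_force: 43.1
```

Call:
servo_tool:
  deltas:
    - {"hand": 0,"tx": 0,"ty": 0,"tz": -0.2,"yaw": 0}
    - {"hand": 0,"tx": 0,"ty": 0,"tz": -0.5,"yaw": 0}
    - {"hand": 0,"tx": 0,"ty": 0,"tz": -0.7,"yaw": 0}
    - {"hand": 0,"tx": 0,"ty": 0,"tz": -0.7,"yaw": 0}
    - {"hand": 0,"tx": 0,"ty": 0,"tz": -0.7,"yaw": 0}
    - {"hand": 0,"tx": 0,"ty": 0,"tz": -0.7,"yaw": 0}
    - {"hand": 0,"tx": 0,"ty": 0,"tz": -0.7,"yaw": 0}
    - {"hand": 0,"tx": 0,"ty": 0,"tz": -0.5,"yaw": 0}
    - {"hand": 0,"tx": 0,"ty": 0,"tz": 0,"yaw": 0}
    - {"hand": 0,"tx": 0,"ty": 0,"tz": 0,"yaw": 0}

```text
t: 6.85
tcp_pos: [0.5368, -0.0242, 0.2538]
tool_rot: [180.0, -0.1, -172.4]
force: [0.3, 0.3, -2.5]
gripper_width: 0.153
finger_force: 42.1
```

```bash
python3 go.py .527 .408 .255 191.6; python3 - <<'E'
from fit import *
import pickle
d={n:cam(n) for n in('scene','top')}; pickle.dump(d,open('c1.pkl','wb'))
im=cv2.resize(d['scene']['color'][120:310,120:310],(400,400),interpolation=cv2.INTER_CUBIC)
im2=cv2.resize(d['top']['color'][90:270,210:390],(400,400),interpolation=cv2.INTER_CUBIC)
cv2.imwrite('pics/c1.png',np.hstack([im,im2]))
E
```

```text
turn rad -0.069 tx -2.576 ty 14.177 tz -0.041 now [ 0.5368 -0.0242  0.2538] [ 1.7999e+02 -6.0000e-02 -1.7237e+02] w 0.153 f 42.1 [ 0.3  0.3 -2.5] t 6.85 q [ 10.  20. -14.  97.   5.  63.  92.]
```

View pics/c1.png

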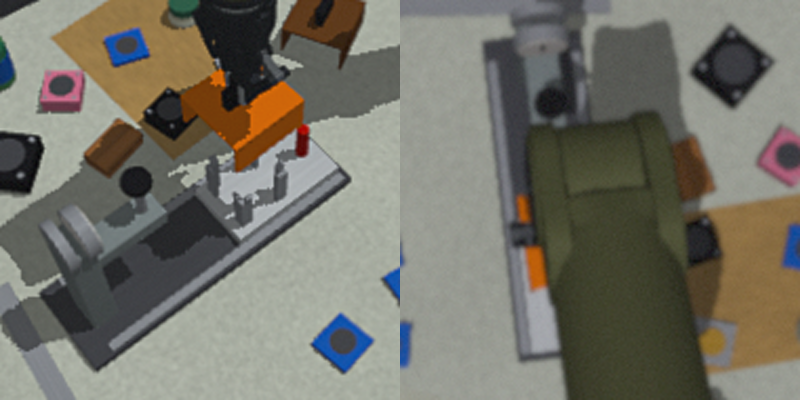

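The cover is held level (scene crop (245,110)) and the pocket posts are now uncovered. I carry it to the rail.

Call:
servo_tool:
  deltas:
    - {"hand": 0,"tx": 0,"ty": 0,"tz": 0,"yaw": -0.069}
    - {"hand": 0,"tx": -0.1,"ty": 0.4,"tz": 0,"yaw": 0}
    - {"hand": 0,"tx": -0.15,"ty": 0.8,"tz": 0,"yaw": 0}
    - {"hand": 0,"tx": -0.15,"ty": 0.8,"tz": 0,"yaw": 0}
    - {"hand": 0,"tx": -0.15,"ty": 0.8,"tz": 0,"yaw": 0}
    - {"hand": 0,"tx": -0.15,"ty": 0.8,"tz": 0,"yaw": 0}
    - {"hand": 0,"tx": -0.15,"ty": 0.8,"tz": 0,"yaw": 0}
    - {"hand": 0,"tx": -0.15,"ty": 0.8,"tz": 0,"yaw": 0}
    - {"hand": 0,"tx": -0.15,"ty": 0.8,"tz": 0,"yaw": 0}
    - {"hand": 0,"tx": -0.15,"ty": 0.8,"tz": 0,"yaw": 0}

```text
t: 8.2
tcp_pos: [0.5339, 0.1854, 0.254]
tool_rot: [180.0, -0.0, -168.5]
force: [0.4, -0.4, -1.8]
gripper_width: 0.153
finger_force: 42.1
```

Call:
servo_tool:
  deltas:
    - {"hand": 0,"tx": -0.15,"ty": 0.8,"tz": 0,"yaw": 0}
    - {"hand": 0,"tx": -0.15,"ty": 0.8,"tz": 0,"yaw": 0}
    - {"hand": 0,"tx": -0.15,"ty": 0.8,"tz": 0,"yaw": 0}
    - {"hand": 0,"tx": -0.15,"ty": 0.8,"tz": 0,"yaw": 0}
    - {"hand": 0,"tx": -0.15,"ty": 0.8,"tz": 0,"yaw": 0}
    - {"hand": 0,"tx": -0.15,"ty": 0.8,"tz": 0,"yaw": 0}
    - {"hand": 0,"tx": -0.15,"ty": 0.8,"tz": 0,"yaw": 0}
    - {"hand": 0,"tx": -0.15,"ty": 0.8,"tz": 0,"yaw": 0}
    - {"hand": 0,"tx": -0.15,"ty": 0.8,"tz": 0,"yaw": 0}

```text
t: 9.32
tcp_pos: [0.5303, 0.4049, 0.254]
tool_rot: [-180.0, -0.0, -168.4]
force: [-0.2, 0.5, -1.5]
gripper_width: 0.154
finger_force: 42.1
```

Call:
servo_tool:
  deltas:
    - {"hand": 0,"tx": 0,"ty": 0.17,"tz": 0,"yaw": 0}
    - {"hand": 0,"tx": 0,"ty": 0,"tz": 0,"yaw": 0}
    - {"hand": 0,"tx": 0,"ty": 0,"tz": 0,"yaw": 0}
    - {"hand": 0,"tx": 0,"ty": 0,"tz": 0,"yaw": 0}

```text
t: 9.82
tcp_pos: [0.5302, 0.4073, 0.2546]
tool_rot: [-180.0, 0.0, -168.5]
force: [-0.0, -0.8, -2.6]
gripper_width: 0.155
finger_force: 42.1
```

```bash
python3 go.py .527 .408 .14 191.6; python3 - <<'E'
from fit import *
import pickle
d={n:cam(n) for n in('scene','top')}; pickle.dump(d,open('c2.pkl','wb'))
s,t=d['scene'],d['top']
for n,p0,R in(('scene',(.527,.408,.2),80),('top',(.527,.408,.2),60)):
    c=d[n]; p=proj(c,[p0])[0].astype(int); x0,y0=max(0,p[0]-R),max(0,p[1]-R); im=c['color'][y0:p[1]+R,x0:p[0]+R]
    cv2.imwrite(f'_{n}.png',cv2.resize(im,(400,400),interpolation=cv2.INTER_CUBIC)); print(n,x0,y0,im.shape)
cv2.imwrite('pics/c2.png',np.hstack([cv2.imread('_scene.png'),cv2.imread('_top.png')]))
E
```

```text
turn rad -0.002 tx 0.101 ty 0.046 tz 3.820 now [0.5302 0.4073 0.2546] [-1.7997e+02  2.0000e-02 -1.6850e+02] w 0.155 f 42.1 [-0.  -0.8 -2.6] t 9.825 q [-29.  33. -18.  76.  10.  73.  53.]
scene 274 240 (144, 160, 3)
top 47 143 (120, 120, 3)
```

View pics/c2.png

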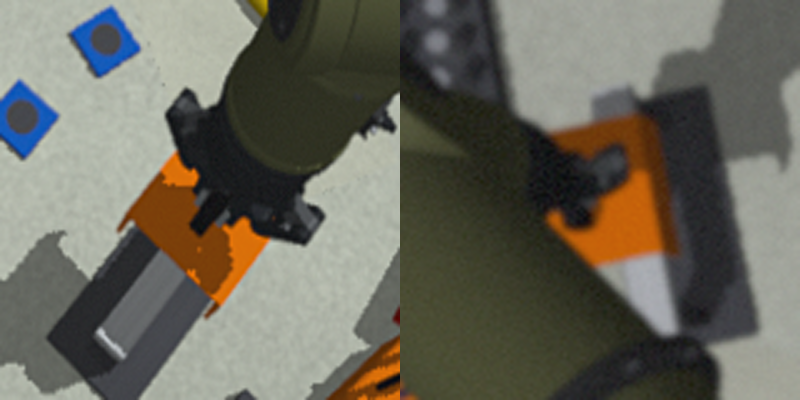

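The cover is straddling the bar and in line with it, so I lower it.

Call:
servo_tool:
  deltas:
    - {"hand": 0,"tx": 0.1,"ty": 0.05,"tz": 0.4,"yaw": 0}
    - {"hand": 0,"tx": 0,"ty": 0,"tz": 0.5,"yaw": 0}
    - {"hand": 0,"tx": 0,"ty": 0,"tz": 0.5,"yaw": 0}
    - {"hand": 0,"tx": 0,"ty": 0,"tz": 0.5,"yaw": 0}
    - {"hand": 0,"tx": 0,"ty": 0,"tz": 0.5,"yaw": 0}
    - {"hand": 0,"tx": 0,"ty": 0,"tz": 0.5,"yaw": 0}
    - {"hand": 0,"tx": 0,"ty": 0,"tz": 0.4,"yaw": 0}
    - {"hand": 0,"tx": 0,"ty": 0,"tz": 0.3,"yaw": 0}
    - {"hand": 0,"tx": 0,"ty": 0,"tz": 0.1,"yaw": 0}
    - {"hand": 0,"tx": 0,"ty": 0,"tz": 0,"yaw": 0}

```text
t: 11.18
tcp_pos: [0.5266, 0.4092, 0.1435]
tool_rot: [180.0, 0.0, -168.4]
force: [-0.2, 0.4, -1.2]
gripper_width: 0.156
finger_force: 42.1
```

Call:
servo_tool:
  deltas:
    - {"hand": 0,"tx": 0,"ty": 0,"tz": 0.1,"yaw": 0}
    - {"hand": 0,"tx": 0,"ty": 0,"tz": 0.1,"yaw": 0}
    - {"hand": 0,"tx": 0,"ty": 0,"tz": 0,"yaw": 0}

```text
t: 11.55
tcp_pos: [0.5264, 0.409, 0.1372]
tool_rot: [-180.0, -0.0, -168.4]
force: [0.1, -0.7, -1.9]
gripper_width: 0.156
finger_force: 42.1
```

Call:
servo_tool:
  deltas:
    - {"hand": 0,"tx": 0,"ty": 0,"tz": 0.05,"yaw": 0}
    - {"hand": 0,"tx": 0,"ty": 0,"tz": 0.03,"yaw": 0}
    - {"hand": 0,"tx": 0,"ty": 0,"tz": 0,"yaw": 0}
    - {"hand": 0,"tx": 0,"ty": 0,"tz": 0,"yaw": 0}

```text
t: 12.05
tcp_pos: [0.5266, 0.4092, 0.1361]
tool_rot: [180.0, 0.1, -168.4]
force: [-2.1, -2.0, 6.0]
gripper_width: 0.155
finger_force: 43.2
```

Contact made (+6 N), so I release and lift.

Call:
servo_tool:
  deltas:
    - {"hand": 0.3,"tx": 0,"ty": 0,"tz": 0,"yaw": 0}
    - {"hand": 0.6,"tx": 0,"ty": 0,"tz": 0,"yaw": 0}
    - {"hand": 0.6,"tx": 0,"ty": 0,"tz": 0,"yaw": 0}
    - {"hand": 0.6,"tx": 0,"ty": 0,"tz": 0,"yaw": 0}
    - {"hand": 0.6,"tx": 0,"ty": 0,"tz": -0.3,"yaw": 0}
    - {"hand": 0.6,"tx": 0,"ty": 0,"tz": -0.6,"yaw": 0}
    - {"hand": 0.6,"tx": 0,"ty": 0,"tz": -0.8,"yaw": 0}
    - {"hand": 0.8,"tx": 0,"ty": 0,"tz": -0.8,"yaw": 0}
    - {"hand": 1,"tx": 0,"ty": 0,"tz": -0.8,"yaw": 0}
    - {"hand": 1,"tx": 0,"ty": 0,"tz": -0.5,"yaw": 0}

```text
t: 13.3
tcp_pos: [0.5269, 0.4096, 0.2517]
tool_rot: [179.9, 0.1, -168.4]
force: [0.7, 0.2, -0.1]
gripper_width: 1.002
finger_force: 0.0
```

```bash
cat > see.py <<'E'
import sys,pickle; from fit import *
d={n:cam(n) for n in('scene','top')}; pickle.dump(d,open('cl.pkl','wb'))
E
python3 see.py; python3 - <<'E'
from fit import *
import pickle
d=pickle.load(open('cl.pkl','rb')); s,t=d['scene'],d['top']
ms,mt=[blob(c,'orange',proj(c,[[.527,.408,.13]])[0],40) for c in(s,t)]
print(fit([s,t],[ms,mt],box(.1,.096,-.045,.004),[.527,.408,.125],None,yaws=(.2,)),ms.sum(),mt.sum())
# pocket posts view in top and scene
im=cv2.resize(s['color'][120:310,120:310],(400,400),interpolation=cv2.INTER_CUBIC); b=cv2.resize(t['color'][100:255,230:330],(387,600),interpolation=cv2.INTER_CUBIC)
a=cv2.resize(s['color'][165:250,195:290],(413,370),interpolation=cv2.INTER_CUBIC)
rail=cv2.resize(s['color'][270:384,270:400],(262,230),interpolation=cv2.INTER_CUBIC); a=np.vstack([a,np.pad(rail,((0,0),(0,151),(0,0)))])
cv2.imwrite('pics/c3.png',np.hstack([a,b]))
E
```

```text
(array([0.52298781, 0.40934964, 0.19780414, 0.12591292]), np.float64(0.5771860437375637)) 1924 1192
```

View pics/c3.png

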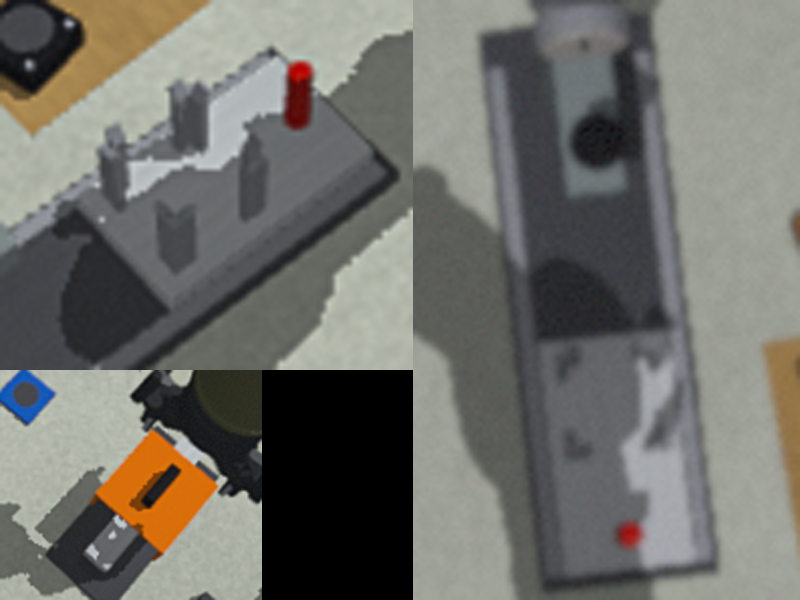

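The cover hangs level and aligned on the bar (fit z 0.126). Four posts are visible at top crop (568,360), (650,355), (578,440) and (660,430), and the handle at (630,535). I locate the pocket from the handle and knob, which are 245 mm apart on the axis, and check it against the posts.

```bash
cat > m3.py <<'E'
from fit import *
import pickle
d=pickle.load(open('cl.pkl','rb')); s,t=d['scene'],d['top']
th=np.arange(0,6.3,.3)
cyl=lambda r,z0,z1:np.array([[r*np.cos(a),r*np.sin(a),z] for a in th for z in(z0,z1)])
hs,ht=np.array([195,165])+np.array([299,95])/4.35,np.array([230,100])+np.array([630-413,535])/3.87
ms,mt=blob(s,'red',hs,16),blob(t,'red',ht,10)
P=cyl(.009,.033,.093)
hb,f=fit([s,t],[ms,mt],P,[.44,-.04],0.,yaws=(0,)); h1=fit([t],[mt],cyl(.009,.09,.093),[.44,-.04],0.,yaws=(0,)); h2=fit([s],[ms],P,[.44,-.04],0.,yaws=(0,))
print('handle',hb,f,h1[0],h2[0],ms.sum(),mt.sum())
kt=np.array([230,100])+np.array([598-413,138])/3.87; ks=np.array([120,120])+np.array([136,182])/400*190
m1,m2=blob(s,'black',ks,10,False),blob(t,'black',kt,9,False)
c1,c2=[np.argwhere(m)[:,::-1].mean(0) for m in(m1,m2)]
print('knob',c1,c2,m1.sum(),m2.sum(),tri(s,c1,t,c2))
for z in(.215,.222,.232): print(z,atz(s,c1,z),atz(t,c2,z))
E
python3 m3.py
```

```text
handle [ 0.4386238  -0.03055647  0.03195075] 2.6991596638655464 [ 0.44080425 -0.02852019 -0.19489553] [ 0.43992125 -0.03010133  0.00322402] 56 16
knob [184.44512195 206.08536585] [278.38011696 135.42690058] 164 171 (array([ 0.68332074, -0.00865995,  0.22609   ]), np.float64(0.0029852087743311765))
0.215 [ 0.68015518 -0.01387603  0.215     ] [ 0.68708392 -0.01010168  0.215     ]
0.222 [ 0.68146948 -0.00989784  0.222     ] [ 0.68547282 -0.00977703  0.222     ]
0.232 [ 0.68334706 -0.00421471  0.232     ] [ 0.68317124 -0.00931325  0.232     ]
```

```bash
cat > m4.py <<'E'
from fit import *
import pickle,sys
d=pickle.load(open('cl.pkl','rb')); s,t=d['scene'],d['top']
px,py,yaw=float(sys.argv[1]),float(sys.argv[2]),np.radians(float(sys.argv[3]))
# slide edges in top view
T=lambda x,y:np.array([230,100])+(np.array([x-413,y])+.5)/3.87-.5
for a,b in(((483,35),(547,590)),((650,35),(716,570)),((538,330),(555,570)),((672,330),(697,560))):
    for z in(.0,.033):
        A,B=atz(t,T(*a),z),atz(t,T(*b),z); print(z,A.round(4),B.round(4),np.degrees(np.arctan2(*(A-B)[1::-1])).round(2))
for c,h in((s,np.array([195,165])+np.array([299,95])/4.35),(t,T(630,535))):
    H=cv2.cvtColor(c['color'],cv2.COLOR_BGR2HSV).astype(int); m=((H[...,0]<8)|(H[...,0]>170))&(H[...,1]>110)
    q=np.argwhere(m)[:,::-1]; q=q[np.hypot(*(q-h).T)<16]; print('red',len(q),q.min(0),q.max(0),q.mean(0))
L=[]
for sx in(-1,1):
  for sy in(-1,1):
    for z in(.033,.103):
      o=.0405; L.append(np.array([[sx*o,sy*.02,z],[sx*o,sy*o,z],[sx*.02,sy*o,z]]))
    L.append(np.array([[sx*.0405,sy*.0405,.033],[sx*.0405,sy*.0405,.103]]))
cyl=lambda r,z,x:np.array([[x+r*np.cos(a),r*np.sin(a),z] for a in np.arange(0,6.5,.3)])
L+=[cyl(.009,.093,-.095),cyl(.009,.033,-.095),cyl(.018,.232,.15)]
out=[]
for c,(x0,y0,w,h),S in((s,(165,150,125,100),6),(t,(255,110,70,130),6)):
    im=cv2.resize(c['color'][y0:y0+h,x0:x0+w],None,fx=S,fy=S,interpolation=cv2.INTER_CUBIC)
    for l in L:
        q=((proj(c,place(l,px,py,yaw))-[x0,y0]+.5)*S).astype(np.int32); cv2.polylines(im,[q],0,(0,255,255),1)
    out.append(im)
H=600; out[0]=out[0][:, 180:560]; a=np.zeros((780,380,3),np.uint8); a[:600]=out[0]
cv2.imwrite('pics/ov_%s.png'%sys.argv[4],cv2.resize(np.hstack([a,out[1]]),None,fx=.769,fy=.769,interpolation=cv2.INTER_AREA))
E
python3 m4.py .536 -.0225 7 a
```

```text
0.0 [0.8173 0.0682 0.    ] [0.3996 0.0264 0.    ] 5.71
0.033 [0.8077 0.0676 0.033 ] [0.4003 0.0268 0.033 ] 5.71
0.0 [ 0.8155 -0.0581  0.    ] [ 0.4124 -0.0982  0.    ] 5.68
0.033 [ 0.806  -0.0556  0.033 ] [ 0.4128 -0.0947  0.033 ] 5.68
0.0 [0.5922 0.0301 0.    ] [0.4141 0.0203 0.    ] 3.14
0.033 [0.5881 0.0304 0.033 ] [0.4145 0.0208 0.033 ] 3.14
0.0 [ 0.5907 -0.0698  0.    ] [ 0.4199 -0.0844  0.    ] 4.86
0.033 [ 0.5867 -0.0671  0.033 ] [ 0.4201 -0.0813  0.033 ] 4.86
red 80 [260 179] [266 194] [263.0875 186.1625]
red 29 [283 235] [288 240] [285.37931034 237.5862069 ]
```

View pics/ov_a.png

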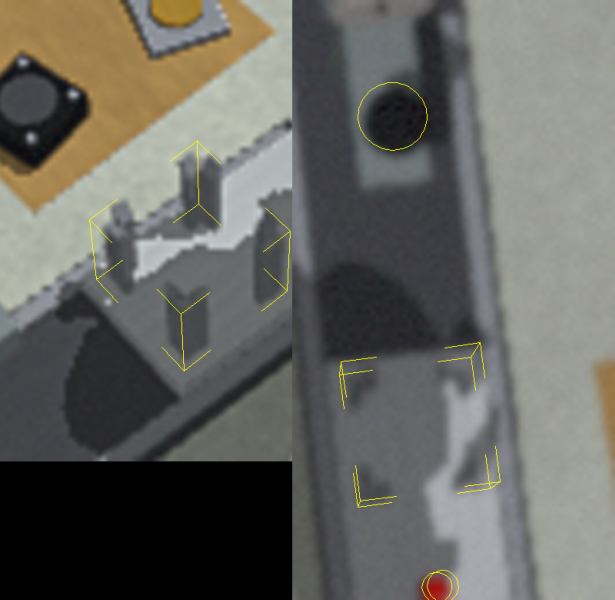

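Overlay: the knob is really at (400,118) and the handle at (437,587), so yaw is about 5.7°, matching the slide edges. I redraw with that and slimmer posts.

```bash
sed -i 's/o=.0405; L.append/o=.0345 if z<.1 else .0405; L.append/; s/L.append(np.array(\[\[sx\*.0405,sy\*.0405,.033\],\[sx\*.0405,sy\*.0405,.103\]\]))/L.append(np.array([[sx*.0345,sy*.0345,.033],[sx*.0345,sy*.0345,.093],[sx*.0405,sy*.0405,.103]]))/' m4.py
sed -i 's/^for a,b in/for a,b in () and/' m4.py
python3 m4.py .5354 -.0226 5.7 b; python3 - <<'E'
from fit import *
import pickle
d=pickle.load(open('cl.pkl','rb'))
P=lambda x,z:place(np.array([[x,0,z]]),.5354,-.0226,np.radians(5.7))
for n in d: print(n,'handle mid',proj(d[n],P(-.095,.063)),'top',proj(d[n],P(-.095,.093)),'knob .226',proj(d[n],P(.15,.226)))
E
```

```text
red 80 [260 179] [266 194] [263.0875 186.1625]
red 29 [283 235] [288 240] [285.37931034 237.5862069 ]
scene handle mid [[262.48998998 186.8404003 ]] top [[262.86818637 180.91915827]] knob .226 [[183.49941884 206.5825782 ]]
top handle mid [[285.77524521 236.96817471]] top [[286.42825409 236.84569381]] knob .226 [[277.59927166 135.39495364]]
```

View pics/ov_b.png

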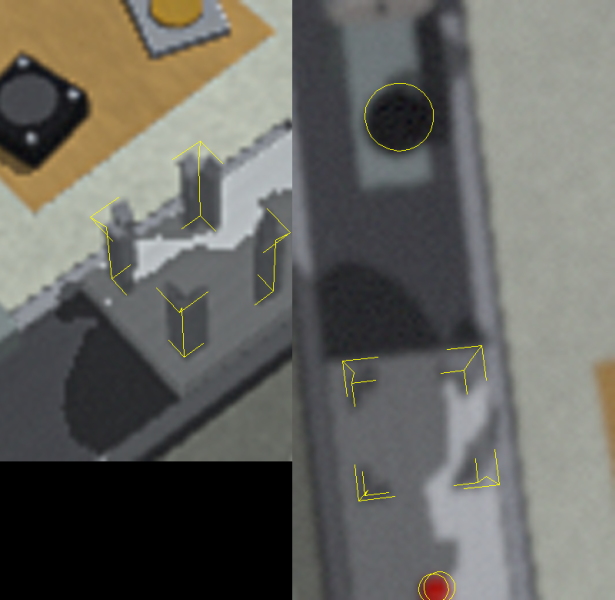

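The model matches in both views to within about 0.7 px. Pocket is about (0.535, -0.0225), yaw about 5.5°. Next is the housing.

```bash
python3 go.py .5472 -.1965 .1 200.4
```

```text
turn rad -0.154 tx 6.418 ty -19.175 tz 5.053 now [0.5272 0.4098 0.2516] [ 179.89    0.2  -168.43] w 1.001 f 0.0 [-0.   0.4 -0.1] t 13.4 q [-30.  33. -18.  77.  10.  72.  53.]
```

Call:
servo_tool:
  deltas:
    - {"hand": 1,"tx": 0,"ty": 0,"tz": 0,"yaw": -0.154}
    - {"hand": 1,"tx": 0.29,"ty": -0.87,"tz": 0,"yaw": 0}
    - {"hand": 1,"tx": 0.29,"ty": -0.87,"tz": 0,"yaw": 0}
    - {"hand": 1,"tx": 0.29,"ty": -0.87,"tz": 0,"yaw": 0}
    - {"hand": 1,"tx": 0.29,"ty": -0.87,"tz": 0,"yaw": 0}
    - {"hand": 1,"tx": 0.29,"ty": -0.87,"tz": 0,"yaw": 0}
    - {"hand": 1,"tx": 0.29,"ty": -0.87,"tz": 0,"yaw": 0}
    - {"hand": 1,"tx": 0.29,"ty": -0.87,"tz": 0,"yaw": 0}
    - {"hand": 1,"tx": 0.29,"ty": -0.87,"tz": 0,"yaw": 0}
    - {"hand": 1,"tx": 0.29,"ty": -0.87,"tz": 0,"yaw": 0}

```text
t: 14.65
tcp_pos: [0.5346, 0.1605, 0.2482]
tool_rot: [180.0, -0.1, -159.6]
force: [0.1, -0.7, -1.5]
gripper_width: 1.004
finger_force: 0.0
```

Call:
servo_tool:
  deltas:
    - {"hand": 1,"tx": 0.29,"ty": -0.87,"tz": 0,"yaw": 0}
    - {"hand": 1,"tx": 0.29,"ty": -0.87,"tz": 0,"yaw": 0}
    - {"hand": 1,"tx": 0.29,"ty": -0.87,"tz": 0,"yaw": 0}
    - {"hand": 1,"tx": 0.29,"ty": -0.87,"tz": 0,"yaw": 0}
    - {"hand": 1,"tx": 0.29,"ty": -0.87,"tz": 0,"yaw": 0}
    - {"hand": 1,"tx": 0.29,"ty": -0.87,"tz": 0,"yaw": 0}
    - {"hand": 1,"tx": 0.29,"ty": -0.87,"tz": 0,"yaw": 0}
    - {"hand": 1,"tx": 0.29,"ty": -0.87,"tz": 0,"yaw": 0}
    - {"hand": 1,"tx": 0.29,"ty": -0.87,"tz": 0,"yaw": 0}

```text
t: 15.78
tcp_pos: [0.5432, -0.0867, 0.2483]
tool_rot: [180.0, -0.1, -159.6]
force: [0.7, -0.1, 0.3]
gripper_width: 1.002
finger_force: 0.0
```

Call:
servo_tool:
  deltas:
    - {"hand": 1,"tx": 0.29,"ty": -0.87,"tz": 0,"yaw": 0}
    - {"hand": 1,"tx": 0.29,"ty": -0.87,"tz": 0,"yaw": 0}
    - {"hand": 1,"tx": 0.29,"ty": -0.87,"tz": 0,"yaw": 0}
    - {"hand": 1,"tx": 0.33,"ty": -0.9,"tz": 0,"yaw": 0}
    - {"hand": 1,"tx": 0,"ty": 0,"tz": 0.7,"yaw": 0}
    - {"hand": 1,"tx": 0,"ty": 0,"tz": 0.7,"yaw": 0}
    - {"hand": 1,"tx": 0,"ty": 0,"tz": 0.7,"yaw": 0}
    - {"hand": 1,"tx": 0,"ty": 0,"tz": 0.7,"yaw": 0}
    - {"hand": 1,"tx": 0,"ty": 0,"tz": 0,"yaw": 0}
    - {"hand": 1,"tx": 0,"ty": 0,"tz": 0,"yaw": 0}

```text
t: 17.02
tcp_pos: [0.5468, -0.197, 0.1654]
tool_rot: [-180.0, 0.0, -159.6]
force: [0.6, -0.5, 0.3]
gripper_width: 0.998
finger_force: 0.0
```

```bash
python3 see.py; python3 go.py .5472 -.1965 .004 200.4; python3 - <<'E'
from fit import *
import pickle
d=pickle.load(open('cl.pkl','rb')); s=d['scene']
p=proj(s,[[.547,-.197,.026]])[0]
a=cv2.resize(s['color'][int(p[1])-45:int(p[1])+45,int(p[0])-50:int(p[0])+50],None,fx=4,fy=4,interpolation=cv2.INTER_CUBIC); cv2.imwrite('pics/h1.png',a)
E
```

```text
turn rad 0.000 tx -0.013 ty 0.018 tz 5.395 now [ 0.547  -0.1971  0.1659] [-1.7995e+02  6.0000e-02 -1.5959e+02] w 0.997 f 0.0 [-0.9 -0.2  0.8] t 17.125 q [ 27.  29. -15.  98.   9.  54. 119.]
```

View pics/h1.png

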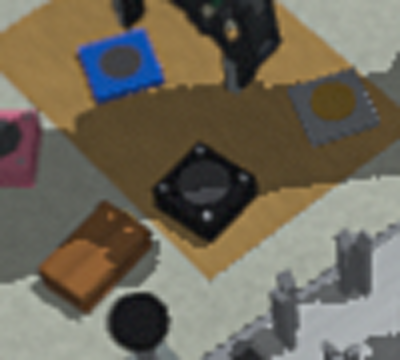

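The housing is undisturbed and clear of the case. I descend and grasp.

Call:
servo_tool:
  deltas:
    - {"hand": 1,"tx": 0,"ty": 0,"tz": 0.6,"yaw": 0}
    - {"hand": 1,"tx": 0,"ty": 0,"tz": 0.8,"yaw": 0}
    - {"hand": 1,"tx": 0,"ty": 0,"tz": 0.8,"yaw": 0}
    - {"hand": 1,"tx": 0,"ty": 0,"tz": 0.8,"yaw": 0}
    - {"hand": 1,"tx": 0,"ty": 0,"tz": 0.7,"yaw": 0}
    - {"hand": 1,"tx": 0,"ty": 0,"tz": 0.6,"yaw": 0}
    - {"hand": 1,"tx": 0,"ty": 0,"tz": 0.5,"yaw": 0}
    - {"hand": 1,"tx": 0,"ty": 0,"tz": 0.4,"yaw": 0}
    - {"hand": 1,"tx": 0,"ty": 0,"tz": 0.2,"yaw": 0}
    - {"hand": 1,"tx": 0,"ty": 0,"tz": 0,"yaw": 0}

```text
t: 18.38
tcp_pos: [0.5465, -0.197, 0.0028]
tool_rot: [180.0, -0.0, -159.6]
force: [0.3, 0.1, -0.4]
gripper_width: 0.999
finger_force: 0.0
```

Call:
servo_tool:
  deltas:
    - {"hand": 0.75,"tx": 0,"ty": 0,"tz": 0,"yaw": 0}
    - {"hand": 0.7,"tx": 0,"ty": 0,"tz": 0,"yaw": 0}
    - {"hand": 0.6,"tx": 0,"ty": 0,"tz": 0,"yaw": 0}
    - {"hand": 0.5,"tx": 0,"ty": 0,"tz": 0,"yaw": 0}
    - {"hand": 0.4,"tx": 0,"ty": 0,"tz": 0,"yaw": 0}
    - {"hand": 0.3,"tx": 0,"ty": 0,"tz": 0,"yaw": 0}
    - {"hand": 0.3,"tx": 0,"ty": 0,"tz": 0,"yaw": 0}

```text
t: 19.25
tcp_pos: [0.5471, -0.1974, 0.0038]
tool_rot: [-179.9, 0.1, -159.6]
force: [-1.7, -0.5, 5.5]
gripper_width: 0.646
finger_force: 43.3
```

Call:
servo_tool:
  deltas:
    - {"hand": 0.3,"tx": 0,"ty": 0,"tz": -0.2,"yaw": 0}
    - {"hand": 0.3,"tx": 0,"ty": 0,"tz": -0.5,"yaw": 0}
    - {"hand": 0.3,"tx": 0,"ty": 0,"tz": -0.8,"yaw": 0}
    - {"hand": 0.3,"tx": 0,"ty": 0,"tz": -0.8,"yaw": 0}
    - {"hand": 0.3,"tx": 0,"ty": 0,"tz": -0.8,"yaw": 0}
    - {"hand": 0.3,"tx": 0,"ty": 0,"tz": -0.8,"yaw": 0}
    - {"hand": 0.3,"tx": 0,"ty": 0,"tz": -0.8,"yaw": 0}
    - {"hand": 0.3,"tx": 0,"ty": 0,"tz": -0.6,"yaw": 0.13}
    - {"hand": 0.3,"tx": 0,"ty": 0,"tz": 0,"yaw": 0.13}
    - {"hand": 0.3,"tx": 0,"ty": 0,"tz": 0,"yaw": 0}

```text
t: 20.5
tcp_pos: [0.5464, -0.1968, 0.1629]
tool_rot: [-180.0, 0.0, -174.4]
force: [-0.4, -0.5, -1.8]
gripper_width: 0.65
finger_force: 42.9
```

```bash
python3 go.py .535 -.0225 .12 185.5
```

```text
turn rad 0.001 tx -0.178 ty 5.820 tz 1.429 now [ 0.5464 -0.1968  0.1629] [-1.7998e+02  2.0000e-02 -1.7442e+02] w 0.650 f 42.9 [-0.4 -0.5 -1.8] t 20.5 q [ 24.  29. -11.  99.   6.  53. 107.]
```

Call:
servo_tool:
  deltas:
    - {"hand": 0.3,"tx": -0.02,"ty": 0.4,"tz": 0,"yaw": 0}
    - {"hand": 0.3,"tx": -0.02,"ty": 0.7,"tz": 0,"yaw": 0}
    - {"hand": 0.3,"tx": -0.02,"ty": 0.8,"tz": 0,"yaw": 0}
    - {"hand": 0.3,"tx": -0.02,"ty": 0.8,"tz": 0,"yaw": 0}
    - {"hand": 0.3,"tx": -0.02,"ty": 0.8,"tz": 0,"yaw": 0}
    - {"hand": 0.3,"tx": -0.02,"ty": 0.8,"tz": 0,"yaw": 0}
    - {"hand": 0.3,"tx": -0.02,"ty": 0.8,"tz": 0,"yaw": 0}
    - {"hand": 0.3,"tx": -0.04,"ty": 0.7,"tz": 0,"yaw": 0}
    - {"hand": 0.3,"tx": 0,"ty": 0,"tz": 0,"yaw": 0}
    - {"hand": 0.3,"tx": 0,"ty": 0,"tz": 0,"yaw": 0}

```text
t: 21.75
tcp_pos: [0.535, -0.0233, 0.1619]
tool_rot: [-180.0, -0.0, -174.4]
force: [-0.8, 0.1, -3.2]
gripper_width: 0.646
finger_force: 42.9
```

```bash
python3 see.py; python3 go.py .535 -.0225 .037 185.5;  python3 - <<'E'
from fit import *
import pickle
d=pickle.load(open('cl.pkl','rb')); s=d['scene']; t=d['top']
a=cv2.resize(s['color'][140:250,190:290],None,fx=4,fy=4,interpolation=cv2.INTER_CUBIC)
for z in(.093,):
  q=((proj(s,place(np.array([[.03,.03,z],[.03,-.03,z],[-.03,-.03,z],[-.03,.03,z]]),.535,-.0225,np.radians(5.5)))-[190,140]+.5)*4).astype(np.int32); cv2.polylines(a,[q],1,(0,255,255),1)
b=cv2.resize(t['color'][150:250,230:330],None,fx=4,fy=4,interpolation=cv2.INTER_CUBIC); cv2.imwrite('pics/h2.png',np.hstack([a[:400],b]))
E
```

```text
turn rad -0.001 tx -0.001 ty 0.054 tz 4.164 now [ 0.5351 -0.0241  0.1619] [-1.7997e+02 -1.0000e-02 -1.7453e+02] w 0.644 f 42.9 [ 0.1  0.6 -2.9] t 21.85 q [  8.  25. -12. 105.   6.  50.  89.]
```

View pics/h2.png

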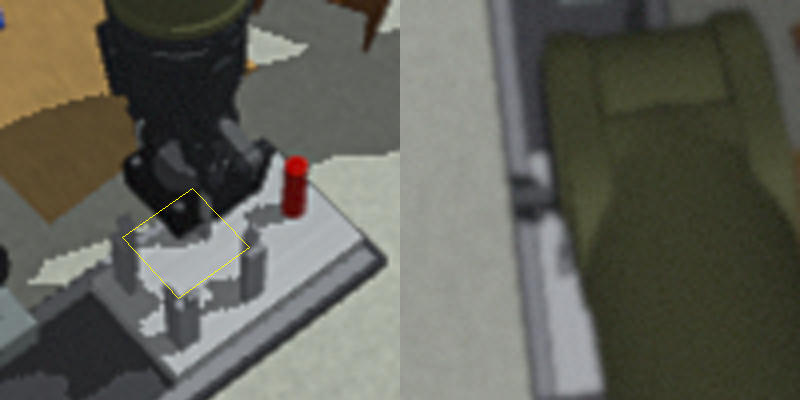

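The housing hangs over the pocket with the outline inside the posts. I lower it in stages, checking force.

Call:
servo_tool:
  deltas:
    - {"hand": 0.3,"tx": 0,"ty": 0.04,"tz": 0.5,"yaw": 0}
    - {"hand": 0.3,"tx": 0,"ty": 0,"tz": 0.5,"yaw": 0}
    - {"hand": 0.3,"tx": 0,"ty": 0,"tz": 0.4,"yaw": 0}
    - {"hand": 0.3,"tx": 0,"ty": 0,"tz": 0.2,"yaw": 0}
    - {"hand": 0.3,"tx": 0,"ty": 0,"tz": 0.2,"yaw": 0}
    - {"hand": 0.3,"tx": 0,"ty": 0,"tz": 0.2,"yaw": 0}
    - {"hand": 0.3,"tx": 0,"ty": 0,"tz": 0.1,"yaw": 0}
    - {"hand": 0.3,"tx": 0,"ty": 0,"tz": 0,"yaw": 0}

```text
t: 22.85
tcp_pos: [0.5351, -0.0221, 0.0989]
tool_rot: [-180.0, -0.0, -174.5]
force: [-0.6, 0.2, -2.4]
gripper_width: 0.647
finger_force: 42.9
```

Call:
servo_tool:
  deltas:
    - {"hand": 0.3,"tx": 0,"ty": 0,"tz": 0.15,"yaw": 0}
    - {"hand": 0.3,"tx": 0,"ty": 0,"tz": 0.15,"yaw": 0}
    - {"hand": 0.3,"tx": 0,"ty": 0,"tz": 0.15,"yaw": 0}
    - {"hand": 0.3,"tx": 0,"ty": 0,"tz": 0,"yaw": 0}

```text
t: 23.35
tcp_pos: [0.5348, -0.0221, 0.085]
tool_rot: [180.0, -0.0, -174.5]
force: [-0.2, 0.5, -1.8]
gripper_width: 0.649
finger_force: 42.9
```

Call:
servo_tool:
  deltas:
    - {"hand": 0.3,"tx": 0,"ty": 0,"tz": 0.3,"yaw": 0}
    - {"hand": 0.3,"tx": 0,"ty": 0,"tz": 0.3,"yaw": 0}
    - {"hand": 0.3,"tx": 0,"ty": 0,"tz": 0.3,"yaw": 0}
    - {"hand": 0.3,"tx": 0,"ty": 0,"tz": 0.3,"yaw": 0}
    - {"hand": 0.3,"tx": 0,"ty": 0,"tz": 0.2,"yaw": 0}
    - {"hand": 0.3,"tx": 0,"ty": 0,"tz": 0,"yaw": 0}
    - {"hand": 0.3,"tx": 0,"ty": 0,"tz": 0,"yaw": 0}

```text
t: 24.22
tcp_pos: [0.5353, -0.0221, 0.0437]
tool_rot: [-180.0, 0.0, -174.5]
force: [0.4, -0.6, -1.6]
gripper_width: 0.648
finger_force: 42.9
```

Call:
servo_tool:
  deltas:
    - {"hand": 0.3,"tx": 0,"ty": 0,"tz": 0.12,"yaw": 0}
    - {"hand": 0.3,"tx": 0,"ty": 0,"tz": 0.08,"yaw": 0}
    - {"hand": 0.3,"tx": 0,"ty": 0,"tz": 0.03,"yaw": 0}
    - {"hand": 0.3,"tx": 0,"ty": 0,"tz": 0,"yaw": 0}

```text
t: 24.72
tcp_pos: [0.535, -0.0222, 0.0368]
tool_rot: [-180.0, -0.0, -174.5]
force: [-1.4, 0.1, 1.6]
gripper_width: 0.65
finger_force: 43.3
```

Call:
servo_tool:
  deltas:
    - {"hand": 0.75,"tx": 0,"ty": 0,"tz": 0,"yaw": 0}
    - {"hand": 0.85,"tx": 0,"ty": 0,"tz": 0,"yaw": 0}
    - {"hand": 0.85,"tx": 0,"ty": 0,"tz": 0,"yaw": 0}
    - {"hand": 0.85,"tx": 0,"ty": 0,"tz": -0.3,"yaw": 0}
    - {"hand": 0.85,"tx": 0,"ty": 0,"tz": -0.7,"yaw": 0}
    - {"hand": 0.85,"tx": 0,"ty": 0,"tz": -0.8,"yaw": 0}
    - {"hand": 1,"tx": 0,"ty": 0,"tz": -0.8,"yaw": 0}
    - {"hand": 1,"tx": 0,"ty": 0,"tz": -0.8,"yaw": 0}
    - {"hand": 1,"tx": 0,"ty": 0,"tz": -0.8,"yaw": 0}
    - {"hand": 1,"tx": 0,"ty": 0,"tz": 0,"yaw": 0}

```text
t: 25.98
tcp_pos: [0.5362, -0.0221, 0.1648]
tool_rot: [-180.0, 0.2, -174.5]
force: [0.4, 0.7, -0.3]
gripper_width: 1.003
finger_force: 0.0
```

```bash
cat > parts.py <<'E'
from fit import *
import pickle
d=pickle.load(open('cl.pkl','rb')); s,t=d['scene'],d['top']
import sys
O={'sp_a':('blue',(.5444,.2083),22),'sp_b':('blue',(.4228,.196),22),'sp_c':('blue',(.5369,-.344),22),'cap':('grey',(.4205,-.217),17)}
for n in sys.argv[1:]:
    kind,c0,r=O[n]; P=box(.056,.056,0,.009)
    for nm,cs in(('top',[t]),('scene',[s])):
        ms=[blob(c,kind,proj(c,[[*c0,.009]])[0],r) for c in cs]
        if any(m is None for m in ms): print(n,nm,'none'); continue
        v,f=fit(cs,ms,P,c0,0.,yaws=(0,.4,.8,1.2)); print(n,nm,v[:2].round(4),'yaw %.1f'%(np.degrees(v[2])%90),round(f,3),[m.sum() for m in ms])
E
python3 see.py; python3 parts.py sp_a sp_b sp_c cap;  python3 - <<'E'
from fit import *
import pickle
d=pickle.load(open('cl.pkl','rb')); s=d['scene']; t=d['top']
a=cv2.resize(s['color'][140:250,190:290],None,fx=4,fy=4,interpolation=cv2.INTER_CUBIC)
b=a.copy()
for z in(.033,.059):
  q=((proj(s,place(np.array([[.028,.028,z],[.028,-.028,z],[-.028,-.028,z],[-.028,.028,z]]),.535,-.0225,np.radians(5.5)))-[190,140]+.5)*4).astype(np.int32); cv2.polylines(b,[q],1,(0,255,255),1)
cv2.imwrite('pics/h3.png',np.hstack([a,b]))
E
```

```text
sp_a top [0.544  0.2083] yaw 13.8 0.167 [np.uint64(344)]
sp_a scene [0.5449 0.2076] yaw 12.4 0.1 [np.uint64(435)]
sp_b top [0.4232 0.1969] yaw 89.1 0.213 [np.uint64(334)]
sp_b scene [0.4241 0.196 ] yaw 85.3 0.134 [np.uint64(386)]
sp_c top [ 0.5386 -0.3433] yaw 78.1 0.213 [np.uint64(341)]
sp_c scene [ 0.5366 -0.3454] yaw 77.2 0.123 [np.uint64(258)]
cap top [ 0.4211 -0.2161] yaw 79.1 0.084 [np.uint64(414)]
cap scene none
```

View pics/h3.png

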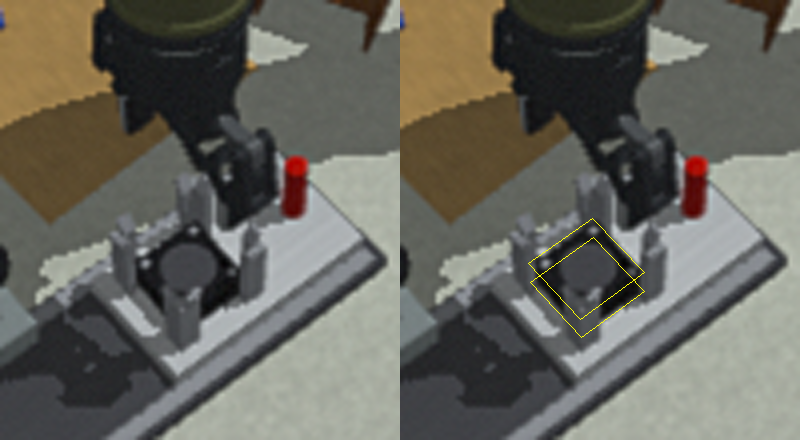

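The housing sits seated between the posts (crop (190,270)). Spacer a is next, at (0.5444, 0.208), yaw 13°.

```bash
python3 go.py .5444 .208 .03 193
```

```text
turn rad -0.131 tx -2.033 ty 7.406 tz 4.422 now [ 0.5349 -0.0222  0.1627] [-1.7999e+02  2.0000e-02 -1.7449e+02] w 1.002 f 0.0 [ 0.6  0.4 -0.6] t 26.075 q [  8.  25. -12. 105.   6.  50.  89.]
```

Call:
servo_tool:
  deltas:
    - {"hand": 1,"tx": 0,"ty": 0,"tz": 0,"yaw": -0.131}
    - {"hand": 1,"tx": -0.22,"ty": 0.82,"tz": 0,"yaw": 0}
    - {"hand": 1,"tx": -0.22,"ty": 0.82,"tz": 0,"yaw": 0}
    - {"hand": 1,"tx": -0.22,"ty": 0.82,"tz": 0,"yaw": 0}
    - {"hand": 1,"tx": -0.22,"ty": 0.82,"tz": 0,"yaw": 0}
    - {"hand": 1,"tx": -0.23,"ty": 0.82,"tz": 0,"yaw": 0}
    - {"hand": 1,"tx": -0.23,"ty": 0.82,"tz": 0,"yaw": 0}
    - {"hand": 1,"tx": -0.23,"ty": 0.82,"tz": 0,"yaw": 0}
    - {"hand": 1,"tx": -0.23,"ty": 0.83,"tz": 0,"yaw": 0}
    - {"hand": 1,"tx": -0.23,"ty": 0.83,"tz": 0,"yaw": 0}

```text
t: 27.32
tcp_pos: [0.5438, 0.2084, 0.1613]
tool_rot: [-180.0, -0.1, -167.0]
force: [1.1, 0.4, 0.9]
gripper_width: 1.0
finger_force: 0.0
```

Call:
servo_tool:
  deltas:
    - {"hand": 1,"tx": 0,"ty": 0,"tz": 0.6,"yaw": 0}
    - {"hand": 1,"tx": 0,"ty": 0,"tz": 0.8,"yaw": 0}
    - {"hand": 1,"tx": 0,"ty": 0,"tz": 0.8,"yaw": 0}
    - {"hand": 1,"tx": 0,"ty": 0,"tz": 0.8,"yaw": 0}
    - {"hand": 0.85,"tx": 0,"ty": 0,"tz": 0.7,"yaw": 0}
    - {"hand": 0.8,"tx": 0,"ty": 0,"tz": 0.7,"yaw": 0}
    - {"hand": 0.75,"tx": 0,"ty": 0,"tz": 0.5,"yaw": 0}
    - {"hand": 0.75,"tx": 0,"ty": 0,"tz": 0.3,"yaw": 0}
    - {"hand": 0.75,"tx": 0,"ty": 0,"tz": 0.1,"yaw": 0}
    - {"hand": 0.75,"tx": 0,"ty": 0,"tz": 0,"yaw": 0}

```text
t: 28.58
tcp_pos: [0.5446, 0.2079, 0.0038]
tool_rot: [180.0, 0.0, -167.0]
force: [0.5, -0.1, 0.1]
gripper_width: 0.747
finger_force: 0.0
```

```bash
python3 go.py .5444 .208 -.002 193
```

```text
turn rad 0.000 tx 0.007 ty 0.004 tz 0.193 now [0.5446 0.2079 0.0038] [ 1.8000e+02  2.0000e-02 -1.6699e+02] w 0.747 f 0.0 [ 0.5 -0.1  0.1] t 28.575 q [-16.  41. -11. 107.  13.  34.  67.]
```

Call:
servo_tool:
  deltas:
    - {"hand": 0.75,"tx": 0,"ty": 0,"tz": 0.1,"yaw": 0}
    - {"hand": 0.75,"tx": 0,"ty": 0,"tz": 0.08,"yaw": 0}
    - {"hand": 0.72,"tx": 0,"ty": 0,"tz": 0,"yaw": 0}
    - {"hand": 0.7,"tx": 0,"ty": 0,"tz": 0,"yaw": 0}

```text
t: 29.08
tcp_pos: [0.5445, 0.2079, -0.0017]
tool_rot: [180.0, 0.0, -167.0]
force: [0.0, 0.7, -0.1]
gripper_width: 0.698
finger_force: 0.0
```

Call:
servo_tool:
  deltas:
    - {"hand": 0.6,"tx": 0,"ty": 0,"tz": 0,"yaw": 0}
    - {"hand": 0.5,"tx": 0,"ty": 0,"tz": 0,"yaw": 0}
    - {"hand": 0.4,"tx": 0,"ty": 0,"tz": 0,"yaw": 0}
    - {"hand": 0.3,"tx": 0,"ty": 0,"tz": 0,"yaw": 0}
    - {"hand": 0.3,"tx": 0,"ty": 0,"tz": 0,"yaw": 0}

```text
t: 29.7
tcp_pos: [0.5445, 0.2079, -0.0014]
tool_rot: [-180.0, 0.0, -167.0]
force: [-0.7, -0.5, 5.5]
gripper_width: 0.635
finger_force: 42.6
```

Call:
servo_tool:
  deltas:
    - {"hand": 0.3,"tx": 0,"ty": 0,"tz": -0.2,"yaw": 0}
    - {"hand": 0.3,"tx": 0,"ty": 0,"tz": -0.5,"yaw": 0}
    - {"hand": 0.3,"tx": 0,"ty": 0,"tz": -0.8,"yaw": 0}
    - {"hand": 0.3,"tx": 0,"ty": 0,"tz": -0.8,"yaw": 0}
    - {"hand": 0.3,"tx": 0,"ty": 0,"tz": -0.8,"yaw": 0}
    - {"hand": 0.3,"tx": 0,"ty": 0,"tz": -0.8,"yaw": 0}
    - {"hand": 0.3,"tx": 0,"ty": 0,"tz": -0.8,"yaw": 0}
    - {"hand": 0.3,"tx": 0,"ty": 0,"tz": -0.5,"yaw": 0.131}
    - {"hand": 0.3,"tx": 0,"ty": 0,"tz": 0,"yaw": 0}
    - {"hand": 0.3,"tx": 0,"ty": 0,"tz": 0,"yaw": 0}

```text
t: 30.95
tcp_pos: [0.5441, 0.2078, 0.1539]
tool_rot: [-180.0, -0.0, -174.3]
force: [-0.9, -1.5, -1.3]
gripper_width: 0.638
finger_force: 42.4
```

```bash
python3 go.py .535 -.0225 .11 185.5
```

```text
turn rad 0.003 tx 1.037 ty -7.611 tz 1.465 now [0.5441 0.2078 0.1539] [-1.7998e+02 -3.0000e-02 -1.7433e+02] w 0.638 f 42.4 [-0.9 -1.5 -1.3] t 30.95 q [-15.  29. -12.  99.   8.  53.  65.]
```

Call:
servo_tool:
  deltas:
    - {"hand": 0.3,"tx": 0.11,"ty": -0.41,"tz": 0,"yaw": 0}
    - {"hand": 0.3,"tx": 0.11,"ty": -0.8,"tz": 0,"yaw": 0}
    - {"hand": 0.3,"tx": 0.11,"ty": -0.9,"tz": 0,"yaw": 0}
    - {"hand": 0.3,"tx": 0.11,"ty": -0.9,"tz": 0,"yaw": 0}
    - {"hand": 0.3,"tx": 0.12,"ty": -0.9,"tz": 0,"yaw": 0}
    - {"hand": 0.3,"tx": 0.12,"ty": -0.9,"tz": 0,"yaw": 0}
    - {"hand": 0.3,"tx": 0.12,"ty": -0.9,"tz": 0,"yaw": 0}
    - {"hand": 0.3,"tx": 0.12,"ty": -0.9,"tz": 0,"yaw": 0}
    - {"hand": 0.3,"tx": 0.12,"ty": -0.7,"tz": 0,"yaw": 0}
    - {"hand": 0.3,"tx": 0,"ty": -0.3,"tz": 0,"yaw": 0}

```text
t: 32.2
tcp_pos: [0.5344, -0.0247, 0.1536]
tool_rot: [-180.0, -0.1, -174.6]
force: [0.7, 0.5, -0.3]
gripper_width: 0.64
finger_force: 42.4
```

Call:
servo_tool:
  deltas:
    - {"hand": 0.3,"tx": 0,"ty": 0,"tz": 0.3,"yaw": 0}
    - {"hand": 0.3,"tx": 0,"ty": 0,"tz": 0.5,"yaw": 0}
    - {"hand": 0.3,"tx": 0,"ty": 0,"tz": 0.3,"yaw": 0}
    - {"hand": 0.3,"tx": 0,"ty": 0,"tz": 0.2,"yaw": 0}
    - {"hand": 0.3,"tx": 0,"ty": 0,"tz": 0.1,"yaw": 0}
    - {"hand": 0.3,"tx": 0,"ty": 0,"tz": 0,"yaw": 0}

```text
t: 32.95
tcp_pos: [0.5353, -0.0222, 0.1121]
tool_rot: [180.0, -0.0, -174.5]
force: [0.5, -0.5, -0.3]
gripper_width: 0.637
finger_force: 42.4
```

```bash
python3 go.py .535 -.0225 .06 185.5
```

```text
turn rad 0.000 tx 0.012 ty -0.008 tz 1.737 now [ 0.5353 -0.0222  0.1121] [ 1.8000e+02 -1.0000e-02 -1.7448e+02] w 0.637 f 42.4 [ 0.5 -0.5 -0.3] t 32.95 q [  7.  29. -11. 109.   8.  43.  87.]
```

Call:
servo_tool:
  deltas:
    - {"hand": 0.3,"tx": 0,"ty": 0,"tz": 0.2,"yaw": 0}
    - {"hand": 0.3,"tx": 0,"ty": 0,"tz": 0.2,"yaw": 0}
    - {"hand": 0.3,"tx": 0,"ty": 0,"tz": 0.2,"yaw": 0}
    - {"hand": 0.3,"tx": 0,"ty": 0,"tz": 0.2,"yaw": 0}
    - {"hand": 0.3,"tx": 0,"ty": 0,"tz": 0,"yaw": 0}

```text
t: 33.58
tcp_pos: [0.535, -0.0224, 0.0876]
tool_rot: [180.0, -0.1, -174.5]
force: [-0.4, -0.5, -0.1]
gripper_width: 0.642
finger_force: 42.4
```

Call:
servo_tool:
  deltas:
    - {"hand": 0.3,"tx": 0,"ty": 0,"tz": 0.2,"yaw": 0}
    - {"hand": 0.3,"tx": 0,"ty": 0,"tz": 0.2,"yaw": 0}
    - {"hand": 0.3,"tx": 0,"ty": 0,"tz": 0.2,"yaw": 0}
    - {"hand": 0.3,"tx": 0,"ty": 0,"tz": 0.1,"yaw": 0}
    - {"hand": 0.3,"tx": 0,"ty": 0,"tz": 0.08,"yaw": 0}
    - {"hand": 0.3,"tx": 0,"ty": 0,"tz": 0.05,"yaw": 0}
    - {"hand": 0.3,"tx": 0,"ty": 0,"tz": 0,"yaw": 0}

```text
t: 34.45
tcp_pos: [0.5352, -0.0224, 0.0632]
tool_rot: [-180.0, -0.0, -174.5]
force: [-1.2, 0.5, -1.0]
gripper_width: 0.642
finger_force: 42.3
```

Call:
servo_tool:
  deltas:
    - {"hand": 0.3,"tx": 0,"ty": 0,"tz": 0.1,"yaw": 0}
    - {"hand": 0.3,"tx": 0,"ty": 0,"tz": 0.06,"yaw": 0}
    - {"hand": 0.3,"tx": 0,"ty": 0,"tz": 0.03,"yaw": 0}
    - {"hand": 0.3,"tx": 0,"ty": 0,"tz": 0,"yaw": 0}

```text
t: 34.95
tcp_pos: [0.5353, -0.0224, 0.0577]
tool_rot: [-180.0, -0.0, -174.5]
force: [-2.9, 0.6, 2.3]
gripper_width: 0.643
finger_force: 42.6
```

Call:
servo_tool:
  deltas:
    - {"hand": 0.75,"tx": 0,"ty": 0,"tz": 0,"yaw": 0}
    - {"hand": 0.85,"tx": 0,"ty": 0,"tz": 0,"yaw": 0}
    - {"hand": 0.85,"tx": 0,"ty": 0,"tz": 0,"yaw": 0}
    - {"hand": 0.85,"tx": 0,"ty": 0,"tz": -0.3,"yaw": 0}
    - {"hand": 0.85,"tx": 0,"ty": 0,"tz": -0.7,"yaw": 0}
    - {"hand": 0.85,"tx": 0,"ty": 0,"tz": -0.8,"yaw": 0}
    - {"hand": 1,"tx": 0,"ty": 0,"tz": -0.8,"yaw": 0}
    - {"hand": 1,"tx": 0,"ty": 0,"tz": -0.8,"yaw": 0}
    - {"hand": 1,"tx": 0,"ty": 0,"tz": 0,"yaw": 0}

```text
t: 36.08
tcp_pos: [0.5366, -0.0223, 0.1618]
tool_rot: [-180.0, 0.2, -174.5]
force: [0.7, 0.1, -0.8]
gripper_width: 0.998
finger_force: 0.0
```

```bash
python3 see.py; python3 parts.py sp_b sp_c; cat > stk.py <<'E'
from fit import *
import pickle,sys
zt=float(sys.argv[1]); d=pickle.load(open('cl.pkl','rb')); s=d['scene']
m=blob(s,'blue',proj(s,[[.535,-.0225,zt]])[0],18)
print('blue',m.sum(),'fit z fixed',fit([s],[m],box(.056,.056,zt-.009,zt),[.535,-.0225],0.,yaws=(.1,)))
E
python3 stk.py .068; python3 go.py .4232 .1962 .03 180
```

```text
sp_b top [0.4232 0.1969] yaw 89.1 0.213 [np.uint64(334)]
sp_b scene [0.423  0.1957] yaw 87.5 0.121 [np.uint64(392)]
sp_c top [ 0.5382 -0.3429] yaw 75.2 0.207 [np.uint64(342)]
sp_c scene [ 0.5366 -0.3454] yaw 77.2 0.123 [np.uint64(258)]
blue 365 fit z fixed (array([ 0.53473291, -0.0217983 ,  0.1044386 ]), np.float64(0.17315068493150687))
turn rad 0.096 tx 3.733 ty 7.287 tz 4.323 now [ 0.5352 -0.0224  0.1597] [-1.7999e+02  2.0000e-02 -1.7449e+02] w 0.998 f 0.0 [-1.2 -0.4 -0.1] t 36.175 q [  8.  25. -12. 105.   7.  50.  88.]
```

Call:
servo_tool:
  deltas:
    - {"hand": 1,"tx": 0,"ty": 0,"tz": 0,"yaw": 0.131}
    - {"hand": 1,"tx": 0.44,"ty": 0.79,"tz": 0,"yaw": 0}
    - {"hand": 1,"tx": 0.44,"ty": 0.79,"tz": 0,"yaw": 0}
    - {"hand": 1,"tx": 0.44,"ty": 0.79,"tz": 0,"yaw": 0}
    - {"hand": 1,"tx": 0.44,"ty": 0.79,"tz": 0,"yaw": 0}
    - {"hand": 1,"tx": 0.44,"ty": 0.79,"tz": 0,"yaw": 0}
    - {"hand": 1,"tx": 0.44,"ty": 0.8,"tz": 0,"yaw": 0}
    - {"hand": 1,"tx": 0.45,"ty": 0.8,"tz": 0,"yaw": 0}
    - {"hand": 1,"tx": 0.45,"ty": 0.8,"tz": 0,"yaw": 0}
    - {"hand": 1,"tx": 0.45,"ty": 0.8,"tz": 0,"yaw": 0}

```text
t: 37.42
tcp_pos: [0.4222, 0.1967, 0.1587]
tool_rot: [-180.0, -0.1, 178.0]
force: [-0.0, -0.2, -0.2]
gripper_width: 0.997
finger_force: 0.0
```

Call:
servo_tool:
  deltas:
    - {"hand": 1,"tx": 0,"ty": 0,"tz": 0.6,"yaw": 0}
    - {"hand": 1,"tx": 0,"ty": 0,"tz": 0.8,"yaw": 0}
    - {"hand": 1,"tx": 0,"ty": 0,"tz": 0.8,"yaw": 0}
    - {"hand": 1,"tx": 0,"ty": 0,"tz": 0.8,"yaw": 0}
    - {"hand": 0.85,"tx": 0,"ty": 0,"tz": 0.7,"yaw": 0}
    - {"hand": 0.8,"tx": 0,"ty": 0,"tz": 0.7,"yaw": 0}
    - {"hand": 0.75,"tx": 0,"ty": 0,"tz": 0.5,"yaw": 0}
    - {"hand": 0.75,"tx": 0,"ty": 0,"tz": 0.2,"yaw": 0}
    - {"hand": 0.75,"tx": 0,"ty": 0,"tz": 0.1,"yaw": 0}
    - {"hand": 0.75,"tx": 0,"ty": 0,"tz": 0,"yaw": 0}

```text
t: 38.67
tcp_pos: [0.4232, 0.1962, 0.0037]
tool_rot: [-180.0, -0.0, 178.0]
force: [-0.2, -0.1, -0.0]
gripper_width: 0.752
finger_force: 0.0
```

```bash
python3 go.py .4231 .1962 -.002 178
```

```text
turn rad 0.000 tx 0.002 ty 0.000 tz 0.189 now [0.4232 0.1962 0.0037] [-180.     -0.    178.01] w 0.752 f 0.0 [-0.2 -0.1 -0. ] t 38.675 q [-23.  35.  -8. 124.  12.  22.  48.]
```

Call:
servo_tool:
  deltas:
    - {"hand": 0.75,"tx": 0,"ty": 0,"tz": 0.1,"yaw": 0}
    - {"hand": 0.75,"tx": 0,"ty": 0,"tz": 0.08,"yaw": 0}
    - {"hand": 0.72,"tx": 0,"ty": 0,"tz": 0,"yaw": 0}
    - {"hand": 0.6,"tx": 0,"ty": 0,"tz": 0,"yaw": 0}
    - {"hand": 0.5,"tx": 0,"ty": 0,"tz": 0,"yaw": 0}
    - {"hand": 0.4,"tx": 0,"ty": 0,"tz": 0,"yaw": 0}
    - {"hand": 0.3,"tx": 0,"ty": 0,"tz": 0,"yaw": 0}
    - {"hand": 0.3,"tx": 0,"ty": 0,"tz": 0,"yaw": 0}

```text
t: 39.67
tcp_pos: [0.4232, 0.1962, -0.0015]
tool_rot: [180.0, 0.0, 178.0]
force: [-1.0, -0.1, 5.5]
gripper_width: 0.642
finger_force: 41.8
```

Call:
servo_tool:
  deltas:
    - {"hand": 0.3,"tx": 0,"ty": 0,"tz": -0.2,"yaw": 0}
    - {"hand": 0.3,"tx": 0,"ty": 0,"tz": -0.5,"yaw": 0}
    - {"hand": 0.3,"tx": 0,"ty": 0,"tz": -0.8,"yaw": 0}
    - {"hand": 0.3,"tx": 0,"ty": 0,"tz": -0.8,"yaw": 0}
    - {"hand": 0.3,"tx": 0,"ty": 0,"tz": -0.8,"yaw": 0}
    - {"hand": 0.3,"tx": 0,"ty": 0,"tz": -0.8,"yaw": 0}
    - {"hand": 0.3,"tx": 0,"ty": 0,"tz": -0.8,"yaw": 0}
    - {"hand": 0.3,"tx": 0,"ty": 0,"tz": -0.5,"yaw": -0.131}
    - {"hand": 0.3,"tx": 0,"ty": 0,"tz": 0,"yaw": 0}
    - {"hand": 0.3,"tx": 0,"ty": 0,"tz": 0,"yaw": 0}

```text
t: 40.92
tcp_pos: [0.4228, 0.1959, 0.1537]
tool_rot: [-180.0, -0.0, -174.6]
force: [1.1, 0.8, -0.9]
gripper_width: 0.641
finger_force: 42.6
```

```bash
python3 go.py .535 -.0225 .11 185.5
```

```text
turn rad -0.003 tx -3.024 ty -7.604 tz 1.456 now [0.4228 0.1959 0.1537] [-1.7998e+02 -4.0000e-02 -1.7465e+02] w 0.641 f 42.6 [ 1.1  0.8 -0.9] t 40.925 q [-17.  21. -15. 115.   7.  45.  59.]
```

Call:
servo_tool:
  deltas:
    - {"hand": 0.3,"tx": -0.16,"ty": -0.41,"tz": 0,"yaw": 0}
    - {"hand": 0.3,"tx": -0.32,"ty": -0.8,"tz": 0,"yaw": 0}
    - {"hand": 0.3,"tx": -0.36,"ty": -0.9,"tz": 0,"yaw": 0}
    - {"hand": 0.3,"tx": -0.36,"ty": -0.9,"tz": 0,"yaw": 0}
    - {"hand": 0.3,"tx": -0.36,"ty": -0.9,"tz": 0,"yaw": 0}
    - {"hand": 0.3,"tx": -0.36,"ty": -0.9,"tz": 0,"yaw": 0}
    - {"hand": 0.3,"tx": -0.36,"ty": -0.9,"tz": 0,"yaw": 0}
    - {"hand": 0.3,"tx": -0.36,"ty": -0.9,"tz": 0,"yaw": 0}
    - {"hand": 0.3,"tx": -0.28,"ty": -0.7,"tz": 0,"yaw": 0}
    - {"hand": 0.3,"tx": -0.1,"ty": -0.3,"tz": 0,"yaw": 0}

```text
t: 42.18
tcp_pos: [0.5353, -0.0246, 0.1534]
tool_rot: [-180.0, -0.1, -174.7]
force: [-0.0, 0.0, -0.2]
gripper_width: 0.638
finger_force: 42.6
```

Call:
servo_tool:
  deltas:
    - {"hand": 0.3,"tx": 0,"ty": 0,"tz": 0.3,"yaw": 0}
    - {"hand": 0.3,"tx": 0,"ty": 0,"tz": 0.5,"yaw": 0}
    - {"hand": 0.3,"tx": 0,"ty": 0,"tz": 0.3,"yaw": 0}
    - {"hand": 0.3,"tx": 0,"ty": 0,"tz": 0.2,"yaw": 0}
    - {"hand": 0.3,"tx": 0,"ty": 0,"tz": 0.1,"yaw": 0}
    - {"hand": 0.3,"tx": 0,"ty": 0,"tz": 0,"yaw": 0}

```text
t: 42.92
tcp_pos: [0.5353, -0.0223, 0.1121]
tool_rot: [-180.0, -0.0, -174.5]
force: [0.1, -0.1, -1.0]
gripper_width: 0.638
finger_force: 42.6
```

```bash
python3 go.py .535 -.0225 .067 185.5
```

```text
turn rad 0.000 tx 0.010 ty -0.007 tz 1.504 now [ 0.5353 -0.0223  0.1121] [-180.     -0.   -174.48] w 0.638 f 42.6 [ 0.1 -0.1 -1. ] t 42.925 q [  8.  29. -12. 109.   8.  43.  87.]
```

Call:
servo_tool:
  deltas:
    - {"hand": 0.3,"tx": 0,"ty": 0,"tz": 0.2,"yaw": 0}
    - {"hand": 0.3,"tx": 0,"ty": 0,"tz": 0.2,"yaw": 0}
    - {"hand": 0.3,"tx": 0,"ty": 0,"tz": 0.2,"yaw": 0}
    - {"hand": 0.3,"tx": 0,"ty": 0,"tz": 0.2,"yaw": 0}
    - {"hand": 0.3,"tx": 0,"ty": 0,"tz": 0.2,"yaw": 0}
    - {"hand": 0.3,"tx": 0,"ty": 0,"tz": 0.2,"yaw": 0}
    - {"hand": 0.3,"tx": 0,"ty": 0,"tz": 0.1,"yaw": 0}
    - {"hand": 0.3,"tx": 0,"ty": 0,"tz": 0,"yaw": 0}
    - {"hand": 0.3,"tx": 0,"ty": 0,"tz": 0,"yaw": 0}

```text
t: 44.05
tcp_pos: [0.535, -0.0224, 0.0731]
tool_rot: [-180.0, -0.0, -174.5]
force: [-1.3, -0.0, -1.2]
gripper_width: 0.641
finger_force: 42.5
```

Call:
servo_tool:
  deltas:
    - {"hand": 0.3,"tx": 0,"ty": 0,"tz": 0.1,"yaw": 0}
    - {"hand": 0.3,"tx": 0,"ty": 0,"tz": 0.06,"yaw": 0}
    - {"hand": 0.3,"tx": 0,"ty": 0,"tz": 0.04,"yaw": 0}
    - {"hand": 0.3,"tx": 0,"ty": 0,"tz": 0,"yaw": 0}

```text
t: 44.55
tcp_pos: [0.535, -0.0224, 0.0671]
tool_rot: [-180.0, -0.0, -174.5]
force: [-2.9, -0.4, 1.3]
gripper_width: 0.641
finger_force: 42.7
```

Call:
servo_tool:
  deltas:
    - {"hand": 0.75,"tx": 0,"ty": 0,"tz": 0,"yaw": 0}
    - {"hand": 0.85,"tx": 0,"ty": 0,"tz": 0,"yaw": 0}
    - {"hand": 0.85,"tx": 0,"ty": 0,"tz": 0,"yaw": 0}
    - {"hand": 0.85,"tx": 0,"ty": 0,"tz": -0.3,"yaw": 0}
    - {"hand": 0.85,"tx": 0,"ty": 0,"tz": -0.7,"yaw": 0}
    - {"hand": 0.85,"tx": 0,"ty": 0,"tz": -0.8,"yaw": 0}
    - {"hand": 1,"tx": 0,"ty": 0,"tz": -0.8,"yaw": 0}
    - {"hand": 1,"tx": 0,"ty": 0,"tz": -0.5,"yaw": 0.16}
    - {"hand": 1,"tx": 0,"ty": 0,"tz": 0,"yaw": 0.16}
    - {"hand": 1,"tx": 0,"ty": 0,"tz": 0,"yaw": 0}

```text
t: 45.8
tcp_pos: [0.5354, -0.0222, 0.161]
tool_rot: [-180.0, 0.1, 167.2]
force: [-0.1, -0.5, -0.8]
gripper_width: 1.002
finger_force: 0.0
```

```bash
python3 see.py; python3 parts.py sp_c cap; python3 stk.py .077; python3 go.py .5372 -.3442 .03 167
```

```text
sp_c top [ 0.4945 -0.3244] yaw 69.8 0.687 [np.uint64(245)]
sp_c scene [ 0.4951 -0.3285] yaw 78.7 0.313 [np.uint64(217)]
cap top [ 0.4211 -0.2159] yaw 79.0 0.065 [np.uint64(422)]
cap scene none
blue 413 fit z fixed (array([ 0.53588068, -0.02075006,  0.1025448 ]), np.float64(0.13730237857855007))
turn rad 0.007 tx -2.479 ty -10.442 tz 4.346 now [ 0.5352 -0.0222  0.1604] [-180.     0.   167.4] w 1.004 f 0.0 [-0.7 -0.7 -0.3] t 45.9 q [  5.  25.  -8. 105.   4.  50.  73.]
```

Spacer c has been knocked aside. I relocate it.

```bash
sed -i "s/(.5369,-.344),22/(.49,-.323),24/" parts.py; python3 parts.py sp_c; python3 - <<'E'
from fit import *
import pickle
d=pickle.load(open('cl.pkl','rb')); out=[]
for n in('scene','top'):
    c=d[n]; p=proj(c,[[.48,-.31,.01]])[0].astype(int); out.append(cv2.resize(c['color'][p[1]-40:p[1]+40,p[0]-40:p[0]+40],(400,400),interpolation=cv2.INTER_CUBIC)); print(n,p)
cv2.imwrite('pics/k1.png',np.hstack(out))
E
```

```text
sp_c top [ 0.4928 -0.3243] yaw 79.6 0.176 [np.uint64(354)]
sp_c scene [ 0.4912 -0.327 ] yaw 78.3 0.097 [np.uint64(263)]
scene [200 140]
top [382 221]
```

View pics/k1.png

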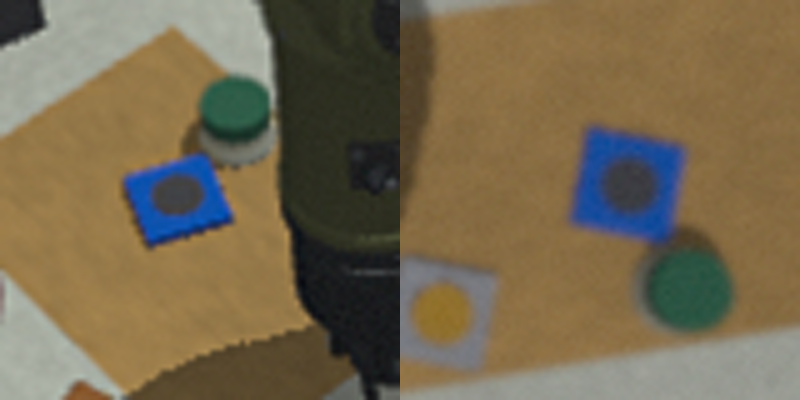

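The spacer is now at about (0.492, -0.326), and the jar sits close to its -x,-y corner (top crop (690,290)). I measure the jar so I can offset the grip away from it.

```bash
python3 - <<'E'
from fit import *
import pickle
d=pickle.load(open('cl.pkl','rb'))
for n in('scene','top'):
    c=d[n]; p=proj(c,[[.448,-.345,.036]])[0]; H=cv2.cvtColor(c['color'],cv2.COLOR_BGR2HSV).astype(int)
    m=(H[...,0]>65)&(H[...,0]<92)&(H[...,1]>90); q=np.argwhere(m)[:,::-1]; q=q[np.hypot(*(q-p).T)<18]; print(n,len(q),q.mean(0),atz(c,q.mean(0),.034).round(4))
E
python3 go.py .5 -.324 .16 169
```

```text
scene 132 [206.82575758 121.46212121] [ 0.433  -0.3466  0.034 ]
top 176 [399.34659091 238.55113636] [ 0.4325 -0.3482  0.034 ]
turn rad -0.028 tx -0.767 ty -10.098 tz 0.013 now [ 0.5352 -0.0222  0.1604] [-180.     0.   167.4] w 1.004 f 0.0 [-0.7 -0.7 -0.3] t 45.9 q [  5.  25.  -8. 105.   4.  50.  73.]
```

Call:
servo_tool:
  deltas:
    - {"hand": 1,"tx": 0,"ty": 0,"tz": 0,"yaw": -0.028}
    - {"hand": 1,"tx": -0.04,"ty": -0.85,"tz": 0,"yaw": 0}
    - {"hand": 1,"tx": -0.04,"ty": -0.85,"tz": 0,"yaw": 0}
    - {"hand": 1,"tx": -0.04,"ty": -0.85,"tz": 0,"yaw": 0}
    - {"hand": 1,"tx": -0.04,"ty": -0.85,"tz": 0,"yaw": 0}
    - {"hand": 1,"tx": -0.04,"ty": -0.85,"tz": 0,"yaw": 0}
    - {"hand": 1,"tx": -0.04,"ty": -0.85,"tz": 0,"yaw": 0}
    - {"hand": 1,"tx": -0.05,"ty": -0.85,"tz": 0,"yaw": 0}
    - {"hand": 1,"tx": -0.05,"ty": -0.85,"tz": 0,"yaw": 0}
    - {"hand": 1,"tx": -0.05,"ty": -0.85,"tz": 0,"yaw": 0}

```text
t: 47.15
tcp_pos: [0.5018, -0.2506, 0.16]
tool_rot: [180.0, -0.0, 168.9]
force: [-0.5, 0.6, -1.3]
gripper_width: 0.998
finger_force: 0.0
```

Call:
servo_tool:
  deltas:
    - {"hand": 1,"tx": -0.04,"ty": -0.85,"tz": 0,"yaw": 0}
    - {"hand": 1,"tx": -0.04,"ty": -0.85,"tz": 0,"yaw": 0}
    - {"hand": 1,"tx": -0.05,"ty": -0.85,"tz": 0,"yaw": 0}
    - {"hand": 1,"tx": 0,"ty": 0,"tz": 0.6,"yaw": 0}
    - {"hand": 0.9,"tx": 0,"ty": 0,"tz": 0.8,"yaw": 0}
    - {"hand": 0.85,"tx": 0,"ty": 0,"tz": 0.8,"yaw": 0}
    - {"hand": 0.85,"tx": 0,"ty": 0,"tz": 0.6,"yaw": 0}
    - {"hand": 0.85,"tx": 0,"ty": 0,"tz": 0,"yaw": 0}
    - {"hand": 0.85,"tx": 0,"ty": 0,"tz": 0,"yaw": 0}

```text
t: 48.28
tcp_pos: [0.4913, -0.3258, 0.0767]
tool_rot: [-180.0, 0.0, 168.8]
force: [0.3, 0.0, 0.0]
gripper_width: 0.847
finger_force: 0.0
```

```bash
python3 go.py .4922 -.3257 .0035 169; python3 see.py; python3 parts.py sp_c
```

```text
turn rad -0.003 tx -0.028 ty 0.008 tz 2.440 now [ 0.4913 -0.3258  0.0767] [-1.7999e+02  3.0000e-02  1.6883e+02] w 0.847 f 0.0 [0.3 0.  0. ] t 48.275 q [ 35.  35.  -6. 103.   5.  43. 105.]
sp_c top [ 0.482  -0.3205] yaw 9.4 1.582 [np.uint64(160)]
sp_c scene [ 0.4915 -0.326 ] yaw 75.2 0.111 [np.uint64(258)]
```

Call:
servo_tool:
  deltas:
    - {"hand": 0.85,"tx": -0.02,"ty": 0,"tz": 0.5,"yaw": 0}
    - {"hand": 0.8,"tx": 0,"ty": 0,"tz": 0.7,"yaw": 0}
    - {"hand": 0.75,"tx": 0,"ty": 0,"tz": 0.6,"yaw": 0}
    - {"hand": 0.75,"tx": 0,"ty": 0,"tz": 0.4,"yaw": 0}
    - {"hand": 0.75,"tx": 0,"ty": 0,"tz": 0.24,"yaw": 0}
    - {"hand": 0.75,"tx": 0,"ty": 0,"tz": 0,"yaw": 0}
    - {"hand": 0.75,"tx": 0,"ty": 0,"tz": 0,"yaw": 0}

```text
t: 49.25
tcp_pos: [0.4919, -0.3259, 0.0035]
tool_rot: [-180.0, 0.0, 168.8]
force: [0.2, -0.5, -0.0]
gripper_width: 0.75
finger_force: 0.0
```

Call:
servo_tool:
  deltas:
    - {"hand": 0.75,"tx": 0,"ty": 0,"tz": 0.1,"yaw": 0}
    - {"hand": 0.75,"tx": 0,"ty": 0,"tz": 0.08,"yaw": 0}
    - {"hand": 0.72,"tx": 0,"ty": 0,"tz": 0,"yaw": 0}
    - {"hand": 0.6,"tx": 0,"ty": 0,"tz": 0,"yaw": 0}
    - {"hand": 0.5,"tx": 0,"ty": 0,"tz": 0,"yaw": 0}
    - {"hand": 0.4,"tx": 0,"ty": 0,"tz": 0,"yaw": 0}
    - {"hand": 0.3,"tx": 0,"ty": 0,"tz": 0,"yaw": 0}
    - {"hand": 0.3,"tx": 0,"ty": 0,"tz": 0,"yaw": 0}

```text
t: 50.25
tcp_pos: [0.4916, -0.3257, -0.0021]
tool_rot: [-180.0, 0.0, 168.8]
force: [-1.8, 0.1, 6.0]
gripper_width: 0.641
finger_force: 42.4
```

Call:
servo_tool:
  deltas:
    - {"hand": 0.3,"tx": 0,"ty": 0,"tz": -0.2,"yaw": 0}
    - {"hand": 0.3,"tx": 0,"ty": 0,"tz": -0.5,"yaw": 0}
    - {"hand": 0.3,"tx": 0,"ty": 0,"tz": -0.8,"yaw": 0}
    - {"hand": 0.3,"tx": 0,"ty": 0,"tz": -0.8,"yaw": 0}
    - {"hand": 0.3,"tx": 0,"ty": 0,"tz": -0.8,"yaw": 0}
    - {"hand": 0.3,"tx": 0,"ty": 0,"tz": -0.8,"yaw": 0}
    - {"hand": 0.3,"tx": 0,"ty": 0,"tz": -0.8,"yaw": 0}
    - {"hand": 0.3,"tx": 0,"ty": 0,"tz": -0.5,"yaw": -0.145}
    - {"hand": 0.3,"tx": 0,"ty": 0,"tz": 0,"yaw": -0.145}
    - {"hand": 0.3,"tx": 0,"ty": 0,"tz": 0,"yaw": 0}

```text
t: 51.5
tcp_pos: [0.4916, -0.3258, 0.1546]
tool_rot: [-180.0, 0.1, -174.7]
force: [0.1, 0.9, -1.6]
gripper_width: 0.638
finger_force: 42.4
```

```bash
python3 go.py .535 -.0225 .12 185.5
```

```text
turn rad -0.003 tx -2.409 ty 9.926 tz 1.153 now [ 0.4916 -0.3258  0.1546] [-1.7997e+02  5.0000e-02 -1.7467e+02] w 0.638 f 42.4 [ 0.1  0.9 -1.6] t 51.5 q [ 38.  30. -11.  98.   7.  53. 120.]
```

Call:
servo_tool:
  deltas:
    - {"hand": 0.3,"tx": -0.1,"ty": 0.43,"tz": 0,"yaw": -0.003}
    - {"hand": 0.3,"tx": -0.21,"ty": 0.85,"tz": 0,"yaw": 0}
    - {"hand": 0.3,"tx": -0.21,"ty": 0.85,"tz": 0,"yaw": 0}
    - {"hand": 0.3,"tx": -0.21,"ty": 0.85,"tz": 0,"yaw": 0}
    - {"hand": 0.3,"tx": -0.21,"ty": 0.85,"tz": 0,"yaw": 0}
    - {"hand": 0.3,"tx": -0.21,"ty": 0.85,"tz": 0,"yaw": 0}
    - {"hand": 0.3,"tx": -0.21,"ty": 0.85,"tz": 0,"yaw": 0}
    - {"hand": 0.3,"tx": -0.21,"ty": 0.85,"tz": 0,"yaw": 0}
    - {"hand": 0.3,"tx": -0.21,"ty": 0.85,"tz": 0,"yaw": 0}
    - {"hand": 0.3,"tx": -0.21,"ty": 0.85,"tz": 0,"yaw": 0}

```text
t: 52.75
tcp_pos: [0.5273, -0.0766, 0.1536]
tool_rot: [180.0, -0.0, -174.5]
force: [-0.7, 0.6, 0.3]
gripper_width: 0.641
finger_force: 42.4
```

Call:
servo_tool:
  deltas:
    - {"hand": 0.3,"tx": -0.21,"ty": 0.85,"tz": 0,"yaw": 0}
    - {"hand": 0.3,"tx": -0.15,"ty": 0.7,"tz": 0,"yaw": 0}
    - {"hand": 0.3,"tx": -0.06,"ty": 0.3,"tz": 0,"yaw": 0}
    - {"hand": 0.3,"tx": 0,"ty": 0,"tz": 0.4,"yaw": 0}
    - {"hand": 0.3,"tx": 0,"ty": 0,"tz": 0.4,"yaw": 0}
    - {"hand": 0.3,"tx": 0,"ty": 0,"tz": 0.3,"yaw": 0}
    - {"hand": 0.3,"tx": 0,"ty": 0,"tz": 0.2,"yaw": 0}
    - {"hand": 0.3,"tx": 0,"ty": 0,"tz": 0,"yaw": 0}
    - {"hand": 0.3,"tx": 0,"ty": 0,"tz": 0,"yaw": 0}

```text
t: 53.88
tcp_pos: [0.5349, -0.0222, 0.1148]
tool_rot: [-180.0, 0.0, -174.4]
force: [0.4, -0.3, -0.1]
gripper_width: 0.642
finger_force: 42.4
```

```bash
python3 go.py .535 -.0225 .076 185.5
```

```text
turn rad 0.001 tx -0.002 ty -0.009 tz 1.292 now [ 0.5349 -0.0222  0.1148] [-1.8000e+02  2.0000e-02 -1.7444e+02] w 0.642 f 42.4 [ 0.4 -0.3 -0.1] t 53.875 q [  8.  29. -12. 109.   8.  44.  87.]
```

Call:
servo_tool:
  deltas:
    - {"hand": 0.3,"tx": 0,"ty": 0,"tz": 0.2,"yaw": 0}
    - {"hand": 0.3,"tx": 0,"ty": 0,"tz": 0.2,"yaw": 0}
    - {"hand": 0.3,"tx": 0,"ty": 0,"tz": 0.2,"yaw": 0}
    - {"hand": 0.3,"tx": 0,"ty": 0,"tz": 0.2,"yaw": 0}
    - {"hand": 0.3,"tx": 0,"ty": 0,"tz": 0.2,"yaw": 0}
    - {"hand": 0.3,"tx": 0,"ty": 0,"tz": 0.1,"yaw": 0}
    - {"hand": 0.3,"tx": 0,"ty": 0,"tz": 0,"yaw": 0}
    - {"hand": 0.3,"tx": 0,"ty": 0,"tz": 0,"yaw": 0}

```text
t: 54.88
tcp_pos: [0.5345, -0.0222, 0.0816]
tool_rot: [-180.0, -0.0, -174.4]
force: [-0.7, 0.3, -1.3]
gripper_width: 0.642
finger_force: 42.3
```

Call:
servo_tool:
  deltas:
    - {"hand": 0.3,"tx": 0,"ty": 0,"tz": 0.1,"yaw": 0}
    - {"hand": 0.3,"tx": 0,"ty": 0,"tz": 0.06,"yaw": 0}
    - {"hand": 0.3,"tx": 0,"ty": 0,"tz": 0.04,"yaw": 0}
    - {"hand": 0.3,"tx": 0,"ty": 0,"tz": 0.02,"yaw": 0}
    - {"hand": 0.3,"tx": 0,"ty": 0,"tz": 0,"yaw": 0}

```text
t: 55.5
tcp_pos: [0.5346, -0.0222, 0.0749]
tool_rot: [-180.0, -0.0, -174.4]
force: [-1.7, -0.6, -0.6]
gripper_width: 0.636
finger_force: 42.4
```

Call:
servo_tool:
  deltas:
    - {"hand": 0.3,"tx": 0,"ty": 0,"tz": 0.03,"yaw": 0}
    - {"hand": 0.3,"tx": 0,"ty": 0,"tz": 0,"yaw": 0}
    - {"hand": 0.3,"tx": 0,"ty": 0,"tz": 0,"yaw": 0}

```text
t: 55.88
tcp_pos: [0.5351, -0.0221, 0.0748]
tool_rot: [-180.0, 0.1, -174.4]
force: [-3.3, 0.1, 8.3]
gripper_width: 0.636
finger_force: 43.1
```

Call:
servo_tool:
  deltas:
    - {"hand": 0.75,"tx": 0,"ty": 0,"tz": 0,"yaw": 0}
    - {"hand": 0.85,"tx": 0,"ty": 0,"tz": 0,"yaw": 0}
    - {"hand": 0.85,"tx": 0,"ty": 0,"tz": 0,"yaw": 0}
    - {"hand": 0.85,"tx": 0,"ty": 0,"tz": -0.3,"yaw": 0}
    - {"hand": 0.85,"tx": 0,"ty": 0,"tz": -0.7,"yaw": 0}
    - {"hand": 0.85,"tx": 0,"ty": 0,"tz": -0.8,"yaw": 0}
    - {"hand": 1,"tx": 0,"ty": 0,"tz": -0.8,"yaw": 0}
    - {"hand": 1,"tx": 0,"ty": 0,"tz": -0.3,"yaw": 0.14}
    - {"hand": 1,"tx": 0,"ty": 0,"tz": 0,"yaw": 0.14}
    - {"hand": 1,"tx": 0,"ty": 0,"tz": 0,"yaw": 0}

```text
t: 57.12
tcp_pos: [0.5349, -0.0221, 0.1618]
tool_rot: [-180.0, 0.1, 169.6]
force: [-0.2, 0.3, 0.4]
gripper_width: 0.998
finger_force: 0.0
```

```bash
python3 see.py; python3 stk.py .086; python3 - <<'E'
from fit import *
import pickle
d=pickle.load(open('cl.pkl','rb')); s,t=d['scene'],d['top']
# cap: brass disc in both views + flange fit (top); separate grey from paper by low saturation and local window
for n,c in d.items():
    p=proj(c,[[.4208,-.2165,.012]])[0]; H=cv2.cvtColor(c['color'],cv2.COLOR_BGR2HSV).astype(int)
    q=np.argwhere(H[...,1]<70)[:,::-1]; q=q[np.hypot(*(q-p).T)<21]
    m=np.zeros(H.shape[:2],np.uint8); m[q[:,1],q[:,0]]=1
    k,l,st,ce=cv2.connectedComponentsWithStats(m); i=1+np.argmax(st[1:,4]); m=(l==i).astype(np.uint8)
    h=cv2.convexHull(np.argwhere(m)[:,::-1].astype(np.int32)); cv2.fillConvexPoly(m,h,1)
    v,f=fit([c],[m],box(.056,.056,0,.009),[.421,-.217],0.); print(n,v[:2].round(4),'yaw',np.degrees(v[2])%90,round(f,3),m.sum())
    B=(H[...,0]>18)&(H[...,0]<30)&(H[...,1]>150); q=np.argwhere(B)[:,::-1]; q=q[np.hypot(*(q-p).T)<12]; print(' brass',len(q),atz(c,q.mean(0),.0135).round(4) if len(q) else '')
E
python3 go.py .4205 -.2165 .03 169
```

```text
blue 477 fit z fixed (array([ 0.53636133, -0.02036143,  0.06560008]), np.float64(0.1457228593743577))
scene [ 0.4283 -0.1871] yaw 8.360401941697564 0.674 995
 brass 0 
top [ 0.421 -0.216] yaw 77.02229137531499 0.075 453
 brass 75 [ 0.421  -0.2155  0.0135]
turn rad 0.013 tx 2.499 ty -7.088 tz 4.376 now [ 0.5347 -0.0221  0.1613] [-179.99    0.    169.72] w 0.999 f 0.0 [-0.4  0.3 -0.6] t 57.225 q [  5.  25.  -8. 105.   5.  50.  75.]
```

```bash
python3 - <<'E'
from fit import *
import pickle
d=pickle.load(open('c0.pkl','rb'))
P=[]
for n,c in d.items():
    p=proj(c,[[.4208,-.2165,.014]])[0]; H=cv2.cvtColor(c['color'],cv2.COLOR_BGR2HSV).astype(int)
    B=(H[...,0]>20)&(H[...,0]<30)&(H[...,1]>150); q=np.argwhere(B)[:,::-1]; q=q[np.hypot(*(q-p).T)<12]; P.append(q.mean(0)); print(n,len(q),q.max(0)-q.min(0),atz(c,q.mean(0),.0135).round(4))
print(tri(d['scene'],P[0],d['top'],P[1]))
E
```

```text
scene 56 [9 7] [ 0.4211 -0.2152  0.0135]
top 24 [8 8] [ 0.4205 -0.2157  0.0135]
(array([ 0.42054247, -0.21596066,  0.01232872]), np.float64(0.00013331960065827837))
```

Call:
servo_tool:
  deltas:
    - {"hand": 1,"tx": 0,"ty": 0,"tz": 0,"yaw": 0.03}
    - {"hand": 1,"tx": 0.26,"ty": -0.79,"tz": 0,"yaw": 0}
    - {"hand": 1,"tx": 0.26,"ty": -0.79,"tz": 0,"yaw": 0}
    - {"hand": 1,"tx": 0.26,"ty": -0.79,"tz": 0,"yaw": 0}
    - {"hand": 1,"tx": 0.26,"ty": -0.79,"tz": 0,"yaw": 0}
    - {"hand": 1,"tx": 0.26,"ty": -0.79,"tz": 0,"yaw": 0}
    - {"hand": 1,"tx": 0.27,"ty": -0.79,"tz": 0,"yaw": 0}
    - {"hand": 1,"tx": 0.27,"ty": -0.79,"tz": 0,"yaw": 0}
    - {"hand": 1,"tx": 0.27,"ty": -0.79,"tz": 0,"yaw": 0}
    - {"hand": 1,"tx": 0.27,"ty": -0.78,"tz": 0,"yaw": 0}

```text
t: 58.48
tcp_pos: [0.4195, -0.216, 0.161]
tool_rot: [180.0, -0.0, 167.8]
force: [0.4, -0.4, -0.1]
gripper_width: 0.999
finger_force: 0.0
```

Call:
servo_tool:
  deltas:
    - {"hand": 1,"tx": 0,"ty": 0,"tz": 0.6,"yaw": 0}
    - {"hand": 1,"tx": 0,"ty": 0,"tz": 0.8,"yaw": 0}
    - {"hand": 1,"tx": 0,"ty": 0,"tz": 0.8,"yaw": 0}
    - {"hand": 1,"tx": 0,"ty": 0,"tz": 0.8,"yaw": 0}
    - {"hand": 0.85,"tx": 0,"ty": 0,"tz": 0.7,"yaw": 0}
    - {"hand": 0.8,"tx": 0,"ty": 0,"tz": 0.7,"yaw": 0}
    - {"hand": 0.75,"tx": 0,"ty": 0,"tz": 0.5,"yaw": 0}
    - {"hand": 0.75,"tx": 0,"ty": 0,"tz": 0.3,"yaw": 0}
    - {"hand": 0.75,"tx": 0,"ty": 0,"tz": 0,"yaw": 0}
    - {"hand": 0.75,"tx": 0,"ty": 0,"tz": 0,"yaw": 0}

```text
t: 59.72
tcp_pos: [0.4202, -0.2154, 0.0055]
tool_rot: [-180.0, 0.0, 167.8]
force: [0.1, -0.4, -0.0]
gripper_width: 0.749
finger_force: 0.0
```

```bash
python3 go.py .4207 -.2157 -.002 168;python3 see.py; python3 - <<'E'
from fit import *
import pickle
d=pickle.load(open('cl.pkl','rb')); c=d['scene']
p=proj(c,[[.4208,-.2165,.014]])[0]; H=cv2.cvtColor(c['color'],cv2.COLOR_BGR2HSV).astype(int)
B=(H[...,0]>18)&(H[...,0]<32)&(H[...,1]>130); q=np.argwhere(B)[:,::-1]; q=q[np.hypot(*(q-p).T)<20]; print(len(q), len(q) and atz(c,q.mean(0),.0135).round(4))
E
```

```text
turn rad -0.003 tx -0.018 ty -0.006 tz 0.250 now [ 0.4202 -0.2154  0.0055] [-1.7999e+02  3.0000e-02  1.6781e+02] w 0.749 f 0.0 [ 0.1 -0.4 -0. ] t 59.725 q [ 27.  35.  -4. 123.   6.  22.  96.]
146 [ 0.4325 -0.2268  0.0135]
```

Call:
servo_tool:
  deltas:
    - {"hand": 0.75,"tx": 0,"ty": 0,"tz": 0.1,"yaw": 0}
    - {"hand": 0.75,"tx": 0,"ty": 0,"tz": 0.1,"yaw": 0}
    - {"hand": 0.72,"tx": 0,"ty": 0,"tz": 0.04,"yaw": 0}
    - {"hand": 0.6,"tx": 0,"ty": 0,"tz": 0,"yaw": 0}
    - {"hand": 0.5,"tx": 0,"ty": 0,"tz": 0,"yaw": 0}
    - {"hand": 0.4,"tx": 0,"ty": 0,"tz": 0,"yaw": 0}
    - {"hand": 0.3,"tx": 0,"ty": 0,"tz": 0,"yaw": 0}
    - {"hand": 0.3,"tx": 0,"ty": 0,"tz": 0,"yaw": 0}
  squeeze: 60

```text
t: 60.82
tcp_pos: [0.4198, -0.2153, -0.0018]
tool_rot: [-180.0, 0.0, 167.8]
force: [-0.1, 0.2, 5.4]
gripper_width: 0.634
finger_force: 62.8
```

Call:
servo_tool:
  deltas:
    - {"hand": 0.3,"tx": 0,"ty": 0,"tz": -0.2,"yaw": 0}
    - {"hand": 0.3,"tx": 0,"ty": 0,"tz": -0.5,"yaw": 0}
    - {"hand": 0.3,"tx": 0,"ty": 0,"tz": -0.8,"yaw": 0}
    - {"hand": 0.3,"tx": 0,"ty": 0,"tz": -0.8,"yaw": 0}
    - {"hand": 0.3,"tx": 0,"ty": 0,"tz": -0.8,"yaw": 0}
    - {"hand": 0.3,"tx": 0,"ty": 0,"tz": -0.8,"yaw": 0}
    - {"hand": 0.3,"tx": 0,"ty": 0,"tz": -0.8,"yaw": 0}
    - {"hand": 0.3,"tx": 0,"ty": 0,"tz": -0.5,"yaw": -0.155}
    - {"hand": 0.3,"tx": 0,"ty": 0,"tz": 0,"yaw": -0.155}
    - {"hand": 0.3,"tx": 0,"ty": 0,"tz": 0,"yaw": 0}

```text
t: 62.08
tcp_pos: [0.4196, -0.2153, 0.1541]
tool_rot: [180.0, 0.0, -174.5]
force: [-0.1, 1.0, -1.9]
gripper_width: 0.634
finger_force: 63.7
```

```bash
python3 go.py .535 -.0225 .12 185.5
```

```text
turn rad 0.000 tx -4.443 ty 6.028 tz 1.138 now [ 0.4196 -0.2153  0.1541] [ 180.     0.  -174.5] w 0.634 f 63.7 [-0.1  1.  -1.9] t 62.075 q [ 32.  21. -11. 115.   6.  45. 114.]
```

Call:
servo_tool:
  deltas:
    - {"hand": 0.3,"tx": -0.25,"ty": 0.33,"tz": 0,"yaw": 0}
    - {"hand": 0.3,"tx": -0.5,"ty": 0.7,"tz": 0,"yaw": 0}
    - {"hand": 0.3,"tx": -0.5,"ty": 0.7,"tz": 0,"yaw": 0}
    - {"hand": 0.3,"tx": -0.5,"ty": 0.7,"tz": 0,"yaw": 0}
    - {"hand": 0.3,"tx": -0.5,"ty": 0.7,"tz": 0,"yaw": 0}
    - {"hand": 0.3,"tx": -0.5,"ty": 0.7,"tz": 0,"yaw": 0}
    - {"hand": 0.3,"tx": -0.5,"ty": 0.7,"tz": 0,"yaw": 0}
    - {"hand": 0.3,"tx": -0.5,"ty": 0.7,"tz": 0,"yaw": 0}
    - {"hand": 0.3,"tx": -0.47,"ty": 0.5,"tz": 0,"yaw": 0}
    - {"hand": 0.3,"tx": -0.2,"ty": 0.3,"tz": 0,"yaw": 0}

```text
t: 63.32
tcp_pos: [0.535, -0.0209, 0.1537]
tool_rot: [180.0, -0.0, -174.4]
force: [-0.3, -0.1, -0.7]
gripper_width: 0.633
finger_force: 63.7
```

Call:
servo_tool:
  deltas:
    - {"hand": 0.3,"tx": 0,"ty": 0,"tz": 0.4,"yaw": 0}
    - {"hand": 0.3,"tx": 0,"ty": 0,"tz": 0.4,"yaw": 0}
    - {"hand": 0.3,"tx": 0,"ty": 0,"tz": 0.3,"yaw": 0}
    - {"hand": 0.3,"tx": 0,"ty": 0,"tz": 0.1,"yaw": 0}
    - {"hand": 0.3,"tx": 0,"ty": 0,"tz": 0,"yaw": 0}
    - {"hand": 0.3,"tx": 0,"ty": 0,"tz": 0,"yaw": 0}

```text
t: 64.08
tcp_pos: [0.5346, -0.0225, 0.1182]
tool_rot: [-180.0, 0.0, -174.4]
force: [-0.3, -0.2, -1.2]
gripper_width: 0.632
finger_force: 63.7
```

```bash
python3 go.py .5343 -.0225 .084 185.5
```

```text
turn rad 0.001 tx 0.009 ty 0.000 tz 1.140 now [ 0.5346 -0.0225  0.1182] [-1.7999e+02  3.0000e-02 -1.7444e+02] w 0.632 f 63.7 [-0.3 -0.2 -1.2] t 64.075 q [  8.  28. -12. 108.   8.  44.  87.]
```

Call:
servo_tool:
  deltas:
    - {"hand": 0.3,"tx": 0,"ty": 0,"tz": 0.2,"yaw": 0}
    - {"hand": 0.3,"tx": 0,"ty": 0,"tz": 0.2,"yaw": 0}
    - {"hand": 0.3,"tx": 0,"ty": 0,"tz": 0.2,"yaw": 0}
    - {"hand": 0.3,"tx": 0,"ty": 0,"tz": 0.2,"yaw": 0}
    - {"hand": 0.3,"tx": 0,"ty": 0,"tz": 0.15,"yaw": 0}
    - {"hand": 0.3,"tx": 0,"ty": 0,"tz": 0,"yaw": 0}
    - {"hand": 0.3,"tx": 0,"ty": 0,"tz": 0,"yaw": 0}

```text
t: 64.95
tcp_pos: [0.5345, -0.0224, 0.0895]
tool_rot: [-180.0, 0.0, -174.4]
force: [-0.6, 0.7, -0.6]
gripper_width: 0.627
finger_force: 63.7
```

Call:
servo_tool:
  deltas:
    - {"hand": 0.3,"tx": 0,"ty": 0,"tz": 0.1,"yaw": 0}
    - {"hand": 0.3,"tx": 0,"ty": 0,"tz": 0.06,"yaw": 0}
    - {"hand": 0.3,"tx": 0,"ty": 0,"tz": 0.04,"yaw": 0}
    - {"hand": 0.3,"tx": 0,"ty": 0,"tz": 0,"yaw": 0}

```text
t: 65.45
tcp_pos: [0.5345, -0.0224, 0.0842]
tool_rot: [-180.0, 0.0, -174.4]
force: [-2.3, 0.5, 6.6]
gripper_width: 0.632
finger_force: 64.6
```

Call:
servo_tool:
  deltas:
    - {"hand": 0.75,"tx": 0,"ty": 0,"tz": 0,"yaw": 0}
    - {"hand": 0.85,"tx": 0,"ty": 0,"tz": 0,"yaw": 0}
    - {"hand": 0.85,"tx": 0,"ty": 0,"tz": 0,"yaw": 0}
    - {"hand": 0.85,"tx": 0,"ty": 0,"tz": -0.3,"yaw": 0}
    - {"hand": 0.85,"tx": 0,"ty": 0,"tz": -0.7,"yaw": 0}
    - {"hand": 0.85,"tx": 0,"ty": 0,"tz": -0.8,"yaw": 0}
    - {"hand": 1,"tx": 0,"ty": 0,"tz": -0.5,"yaw": 0}
    - {"hand": 1,"tx": 0,"ty": 0,"tz": 0,"yaw": 0}
    - {"hand": 1,"tx": 0,"ty": 0,"tz": 0,"yaw": 0}
  squeeze: 40

```text
t: 66.58
tcp_pos: [0.5339, -0.0225, 0.1518]
tool_rot: [180.0, -0.1, -174.4]
force: [-0.8, 0.1, 0.0]
gripper_width: 1.002
finger_force: 0.0
```

Call:
servo_tool:
  deltas:
    - {"hand": 1,"tx": 0.4,"ty": 0,"tz": 0,"yaw": 0}
    - {"hand": 1,"tx": 0.7,"ty": 0,"tz": 0,"yaw": 0}
    - {"hand": 1,"tx": 0.7,"ty": 0,"tz": 0,"yaw": 0}
    - {"hand": 1,"tx": 0.7,"ty": 0,"tz": 0,"yaw": 0}
    - {"hand": 1,"tx": 0.65,"ty": 0,"tz": 0,"yaw": 0}
    - {"hand": 1,"tx": 0,"ty": 0,"tz": 0,"yaw": 0}
    - {"hand": 1,"tx": 0,"ty": 0,"tz": 0,"yaw": 0}

```text
t: 67.45
tcp_pos: [0.4407, -0.0315, 0.1523]
tool_rot: [180.0, 0.0, -174.4]
force: [0.3, 0.5, 0.1]
gripper_width: 1.002
finger_force: 0.0
```

```bash
python3 see.py; python3 go.py .4404 -.0316 .062 185.5; python3 - <<'E'
from fit import *
import pickle
d=pickle.load(open('cl.pkl','rb')); c=d['scene']
P=[]
for n,c in d.items():
    p=proj(c,[[.535,-.0225,.1]])[0]; H=cv2.cvtColor(c['color'],cv2.COLOR_BGR2HSV).astype(int)
    B=(H[...,0]>16)&(H[...,0]<32)&(H[...,1]>130); q=np.argwhere(B)[:,::-1]; q=q[np.hypot(*(q-p).T)<14]; print(n,len(q), len(q) and (atz(c,q.mean(0),.1).round(4),q.max(0)-q.min(0)));P.append(q.mean(0))
try: print(tri(d['scene'],P[0],d['top'],P[1]))
except Exception as e: print(e)
a=cv2.resize(d['scene']['color'][130:250,180:300],(480,480),interpolation=cv2.INTER_CUBIC); cv2.imwrite('pics/cap.png',a)
E
```

```text
turn rad 0.001 tx 0.020 ty -0.004 tz 3.009 now [ 0.441  -0.0314  0.1523] [ 1.7999e+02  2.0000e-02 -1.7442e+02] w 1.001 f 0.0 [-0.1  0.  -0.2] t 67.55 q [ 11.  19. -13. 119.   6.  43.  90.]
scene 117 (array([ 0.5361, -0.0208,  0.1   ]), array([12, 11]))
top 99 (array([ 0.5359, -0.0208,  0.1   ]), array([10, 10]))
(array([ 0.53595074, -0.02088545,  0.09978637]), np.float64(0.00016081610461809353))
```

View pics/cap.png

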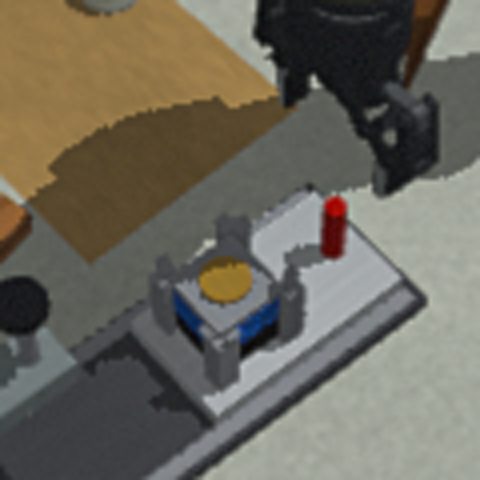

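Cap seated, with the brass disc at z = 0.0998 as expected. Now the handle.

Call:
servo_tool:
  deltas:
    - {"hand": 1,"tx": 0.02,"ty": 0,"tz": 0.5,"yaw": 0}
    - {"hand": 1,"tx": 0,"ty": 0,"tz": 0.6,"yaw": 0}
    - {"hand": 1,"tx": 0,"ty": 0,"tz": 0.6,"yaw": 0}
    - {"hand": 1,"tx": 0,"ty": 0,"tz": 0.6,"yaw": 0}
    - {"hand": 1,"tx": 0,"ty": 0,"tz": 0.4,"yaw": 0}
    - {"hand": 0.7,"tx": 0,"ty": 0,"tz": 0.3,"yaw": 0}
    - {"hand": 0.45,"tx": 0,"ty": 0,"tz": 0,"yaw": 0}
    - {"hand": 0.3,"tx": 0,"ty": 0,"tz": 0,"yaw": 0}
    - {"hand": 0.2,"tx": 0,"ty": 0,"tz": 0,"yaw": 0}
    - {"hand": 0.1,"tx": 0,"ty": 0,"tz": 0,"yaw": 0}

```text
t: 68.8
tcp_pos: [0.4401, -0.0321, 0.063]
tool_rot: [-180.0, 0.1, -174.5]
force: [-0.5, -2.4, 6.6]
gripper_width: 0.195
finger_force: 38.9
```

Call:
servo_tool:
  deltas:
    - {"hand": 0,"tx": 0,"ty": 0,"tz": 0,"yaw": 0}
    - {"hand": 0,"tx": 0,"ty": 0,"tz": 0,"yaw": 0}
    - {"hand": 0,"tx": 0,"ty": 0,"tz": 0,"yaw": 0}

```text
t: 69.18
tcp_pos: [0.4401, -0.0321, 0.063]
tool_rot: [-180.0, 0.1, -174.5]
force: [-1.4, -2.8, 6.4]
gripper_width: 0.193
finger_force: 38.9
```

Gripped (16–18 mm). I slide gently.

Call:
servo_tool:
  deltas:
    - {"hand": 0,"tx": -0.05,"ty": 0,"tz": 0,"yaw": 0}
    - {"hand": 0,"tx": -0.1,"ty": 0,"tz": 0,"yaw": 0}
    - {"hand": 0,"tx": -0.15,"ty": 0,"tz": 0,"yaw": 0}
    - {"hand": 0,"tx": -0.2,"ty": 0,"tz": 0,"yaw": 0}
    - {"hand": 0,"tx": -0.2,"ty": 0,"tz": 0,"yaw": 0}
    - {"hand": 0,"tx": -0.2,"ty": 0,"tz": 0,"yaw": 0}
    - {"hand": 0,"tx": -0.2,"ty": 0,"tz": 0,"yaw": 0}
    - {"hand": 0,"tx": -0.2,"ty": 0,"tz": 0,"yaw": 0}
    - {"hand": 0,"tx": -0.2,"ty": 0,"tz": 0,"yaw": 0}
    - {"hand": 0,"tx": -0.2,"ty": 0,"tz": 0,"yaw": 0}

```text
t: 70.42
tcp_pos: [0.4897, -0.0271, 0.063]
tool_rot: [-180.0, -0.1, -174.5]
force: [-4.7, -2.0, 10.2]
gripper_width: 0.197
finger_force: 39.4
```

Call:
servo_tool:
  deltas:
    - {"hand": 0,"tx": -0.2,"ty": 0,"tz": 0,"yaw": 0}
    - {"hand": 0,"tx": -0.2,"ty": 0,"tz": 0,"yaw": 0}
    - {"hand": 0,"tx": -0.2,"ty": 0,"tz": 0,"yaw": 0}
    - {"hand": 0,"tx": -0.2,"ty": 0,"tz": 0,"yaw": 0}
    - {"hand": 0,"tx": -0.2,"ty": 0,"tz": 0,"yaw": 0}
    - {"hand": 0,"tx": -0.2,"ty": 0,"tz": 0,"yaw": 0}
    - {"hand": 0,"tx": -0.2,"ty": 0,"tz": 0,"yaw": 0}
    - {"hand": 0,"tx": -0.2,"ty": 0,"tz": 0,"yaw": 0}
    - {"hand": 0,"tx": -0.2,"ty": 0,"tz": 0,"yaw": 0}
    - {"hand": 0,"tx": -0.2,"ty": 0,"tz": 0,"yaw": 0}

```text
t: 71.68
tcp_pos: [0.5494, -0.0212, 0.063]
tool_rot: [-180.0, -0.1, -174.5]
force: [-4.6, -1.4, 9.1]
gripper_width: 0.196
finger_force: 39.3
```

Call:
servo_tool:
  deltas:
    - {"hand": 0,"tx": -0.2,"ty": 0,"tz": 0,"yaw": 0}
    - {"hand": 0,"tx": -0.2,"ty": 0,"tz": 0,"yaw": 0}
    - {"hand": 0,"tx": -0.2,"ty": 0,"tz": 0,"yaw": 0}
    - {"hand": 0,"tx": -0.2,"ty": 0,"tz": 0,"yaw": 0}
    - {"hand": 0,"tx": -0.2,"ty": 0,"tz": 0,"yaw": 0}
    - {"hand": 0,"tx": -0.15,"ty": 0,"tz": 0,"yaw": 0}
    - {"hand": 0,"tx": -0.1,"ty": 0,"tz": 0,"yaw": 0}
    - {"hand": 0,"tx": 0,"ty": 0,"tz": 0,"yaw": 0}

```text
t: 72.68
tcp_pos: [0.5874, -0.0174, 0.063]
tool_rot: [-180.0, 0.0, -174.4]
force: [-2.6, -1.4, 6.4]
gripper_width: 0.198
finger_force: 39.1
```

Call:
servo_tool:
  deltas:
    - {"hand": 0,"tx": -0.05,"ty": 0,"tz": 0,"yaw": 0}
    - {"hand": 0,"tx": -0.05,"ty": 0,"tz": 0,"yaw": 0}
    - {"hand": 0,"tx": 0,"ty": 0,"tz": 0,"yaw": 0}

```text
t: 73.05
tcp_pos: [0.5887, -0.0173, 0.063]
tool_rot: [-180.0, -0.2, -174.4]
force: [-6.7, -1.1, 11.6]
gripper_width: 0.2
finger_force: 39.6
```

At the stop (travel about 149 mm, force rising). I release, rise and shut the fingers.

Call:
servo_tool:
  deltas:
    - {"hand": 0.4,"tx": 0,"ty": 0,"tz": 0,"yaw": 0}
    - {"hand": 0.6,"tx": 0,"ty": 0,"tz": 0,"yaw": 0}
    - {"hand": 0.6,"tx": 0,"ty": 0,"tz": 0,"yaw": 0}
    - {"hand": 0.6,"tx": 0,"ty": 0,"tz": -0.3,"yaw": 0}
    - {"hand": 0.6,"tx": 0,"ty": 0,"tz": -0.6,"yaw": 0}
    - {"hand": 0.6,"tx": 0,"ty": 0,"tz": -0.8,"yaw": 0}
    - {"hand": 0.3,"tx": 0,"ty": 0,"tz": -0.8,"yaw": 0}
    - {"hand": 0,"tx": 0,"ty": 0,"tz": -0.8,"yaw": 0}
    - {"hand": 0,"tx": 0,"ty": 0,"tz": -0.8,"yaw": 0}
    - {"hand": 0,"tx": 0,"ty": 0,"tz": -0.8,"yaw": 0}

```text
t: 74.3
tcp_pos: [0.5905, -0.0168, 0.2108]
tool_rot: [180.0, 0.0, -174.4]
force: [0.7, -0.0, 0.2]
gripper_width: -0.0
finger_force: 0.0
```

Call:
servo_tool:
  deltas:
    - {"hand": 0,"tx": 0,"ty": 0,"tz": -0.8,"yaw": 0}
    - {"hand": 0,"tx": 0,"ty": 0,"tz": -0.8,"yaw": 0}
    - {"hand": 0,"tx": 0,"ty": 0,"tz": -0.8,"yaw": 0}
    - {"hand": 0,"tx": 0,"ty": 0,"tz": 0,"yaw": 0}
    - {"hand": 0,"tx": 0,"ty": 0,"tz": 0,"yaw": 0}

```text
t: 74.92
tcp_pos: [0.5901, -0.0169, 0.281]
tool_rot: [180.0, -0.0, -174.4]
force: [-0.4, -0.7, -0.4]
gripper_width: 0.002
finger_force: 0.0
```

```bash
python3 see.py; python3 go.py .6845 -.0085 .26 185.5; python3 - <<'E'
from fit import *
import pickle
d=pickle.load(open('cl.pkl','rb')); P=[]
for n,c in d.items():
    H=cv2.cvtColor(c['color'],cv2.COLOR_BGR2HSV).astype(int)
    pk=proj(c,[[.684,-.009,.228]])[0]; m=blob(c,'black',pk,11,False); q=np.argwhere(m)[:,::-1] if m is not None else np.zeros((0,2)); print(n,'knob',len(q),q.mean(0)); P.append(q.mean(0))
    ph=proj(c,[[.589,-.017,.075]])[0]; B=((H[...,0]<8)|(H[...,0]>170))&(H[...,1]>110); q=np.argwhere(B)[:,::-1]; q=q[np.hypot(*(q-ph).T)<14]; print('  handle',len(q),len(q) and q.mean(0)-proj(c,[[.589,-.017,.063]])[0])
print(tri(d['scene'],P[0],d['top'],P[1]))
E
```

```text
turn rad 0.001 tx -3.164 ty -0.021 tz 0.682 now [ 0.5899 -0.017   0.2805] [ 1.7999e+02 -1.0000e-01 -1.7443e+02] w -0.003 f 0.0 [-0.   0.2 -0.1] t 75.025 q [  7.  24. -13.  87.   5.  70.  90.]
scene knob 184 [184.25       206.02717391]
  handle 82 [ 0.22096852 -0.76919074]
top knob 3 [278.33333333 125.66666667]
  handle 0 0
(array([ 0.69429337, -0.00219757,  0.24988558]), np.float64(0.02068374640850479))
```

Call:
servo_tool:
  deltas:
    - {"hand": 0,"tx": -0.4,"ty": -0.02,"tz": 0,"yaw": 0}
    - {"hand": 0,"tx": -0.6,"ty": 0,"tz": 0,"yaw": 0}
    - {"hand": 0,"tx": -0.7,"ty": 0,"tz": 0,"yaw": 0}
    - {"hand": 0,"tx": -0.7,"ty": 0,"tz": 0,"yaw": 0}
    - {"hand": 0,"tx": -0.5,"ty": 0,"tz": 0,"yaw": 0}
    - {"hand": 0,"tx": -0.26,"ty": 0,"tz": 0.3,"yaw": 0}
    - {"hand": 0,"tx": 0,"ty": 0,"tz": 0.5,"yaw": 0}
    - {"hand": 0,"tx": 0,"ty": 0,"tz": 0.4,"yaw": 0}
    - {"hand": 0,"tx": 0,"ty": 0,"tz": 0.1,"yaw": 0}
    - {"hand": 0,"tx": 0,"ty": 0,"tz": 0,"yaw": 0}

```text
t: 76.28
tcp_pos: [0.6847, -0.0084, 0.2425]
tool_rot: [-180.0, -0.0, -174.4]
force: [0.4, -0.4, 0.2]
gripper_width: -0.006
finger_force: 0.0
```

Call:
servo_tool:
  deltas:
    - {"hand": 0,"tx": 0,"ty": 0,"tz": 0.1,"yaw": 0}
    - {"hand": 0,"tx": 0,"ty": 0,"tz": 0.1,"yaw": 0}
    - {"hand": 0,"tx": 0,"ty": 0,"tz": 0.1,"yaw": 0}
    - {"hand": 0,"tx": 0,"ty": 0,"tz": 0.1,"yaw": 0}
    - {"hand": 0,"tx": 0,"ty": 0,"tz": 0,"yaw": 0}

```text
t: 76.9
tcp_pos: [0.6849, -0.0083, 0.2304]
tool_rot: [-180.0, 0.0, -174.4]
force: [-0.9, 0.5, 1.9]
gripper_width: -0.0
finger_force: 1.0
```

Call:
servo_tool:
  deltas:
    - {"hand": 0,"tx": 0,"ty": 0,"tz": 0.1,"yaw": 0}
    - {"hand": 0,"tx": 0,"ty": 0,"tz": 0.1,"yaw": 0}
    - {"hand": 0,"tx": 0,"ty": 0,"tz": 0.1,"yaw": 0}
    - {"hand": 0,"tx": 0,"ty": 0,"tz": 0.1,"yaw": 0}
    - {"hand": 0,"tx": 0,"ty": 0,"tz": 0.1,"yaw": 0}
    - {"hand": 0,"tx": 0,"ty": 0,"tz": 0.1,"yaw": 0}
    - {"hand": 0,"tx": 0,"ty": 0,"tz": 0.1,"yaw": 0}
    - {"hand": 0,"tx": 0,"ty": 0,"tz": 0,"yaw": 0}

```text
t: 77.9
tcp_pos: [0.6849, -0.0083, 0.2092]
tool_rot: [-180.0, -0.0, -174.4]
force: [-1.3, -0.0, 3.4]
gripper_width: 0.002
finger_force: 1.6
```

Call:
servo_tool:
  deltas:
    - {"hand": 0,"tx": 0,"ty": 0,"tz": 0.04,"yaw": 0}
    - {"hand": 0,"tx": 0,"ty": 0,"tz": 0.04,"yaw": 0}
    - {"hand": 0,"tx": 0,"ty": 0,"tz": 0,"yaw": 0}

```text
t: 78.28
tcp_pos: [0.685, -0.0083, 0.2072]
tool_rot: [-180.0, 0.0, -174.4]
force: [-1.2, 1.4, 4.7]
gripper_width: 0.003
finger_force: 2.3
```

Call:
servo_tool:
  deltas:
    - {"hand": 0,"tx": 0,"ty": 0,"tz": 0.03,"yaw": 0}
    - {"hand": 0,"tx": 0,"ty": 0,"tz": 0.03,"yaw": 0}
    - {"hand": 0,"tx": 0,"ty": 0,"tz": 0,"yaw": 0}

```text
t: 78.65
tcp_pos: [0.685, -0.0083, 0.2071]
tool_rot: [-180.0, 0.1, -174.4]
force: [-3.6, -1.0, 13.7]
gripper_width: 0.0
finger_force: 6.8
```

The foot is on the disc (0.2071, no further travel, 13.7 N). I hold it, then raise gently.

Call:
servo_tool:
  deltas:
    - {"hand": 0,"tx": 0,"ty": 0,"tz": 0,"yaw": 0}
    - {"hand": 0,"tx": 0,"ty": 0,"tz": 0,"yaw": 0}
    - {"hand": 0,"tx": 0,"ty": 0,"tz": 0,"yaw": 0}
    - {"hand": 0,"tx": 0,"ty": 0,"tz": 0,"yaw": 0}
    - {"hand": 0,"tx": 0,"ty": 0,"tz": 0,"yaw": 0}
    - {"hand": 0,"tx": 0,"ty": 0,"tz": 0,"yaw": 0}
    - {"hand": 0,"tx": 0,"ty": 0,"tz": 0,"yaw": 0}
    - {"hand": 0,"tx": 0,"ty": 0,"tz": 0,"yaw": 0}
    - {"hand": 0,"tx": 0,"ty": 0,"tz": 0,"yaw": 0}
    - {"hand": 0,"tx": 0,"ty": 0,"tz": 0,"yaw": 0}

```text
t: 79.9
tcp_pos: [0.685, -0.0083, 0.2071]
tool_rot: [-180.0, 0.1, -174.4]
force: [-5.3, -0.7, 14.5]
gripper_width: 0.005
finger_force: 6.8
```

Call:
servo_tool:
  deltas:
    - {"hand": 0,"tx": 0,"ty": 0,"tz": -0.1,"yaw": 0}
    - {"hand": 0,"tx": 0,"ty": 0,"tz": -0.15,"yaw": 0}
    - {"hand": 0,"tx": 0,"ty": 0,"tz": -0.15,"yaw": 0}
    - {"hand": 0,"tx": 0,"ty": 0,"tz": -0.15,"yaw": 0}
    - {"hand": 0,"tx": 0,"ty": 0,"tz": -0.15,"yaw": 0}
    - {"hand": 0,"tx": 0,"ty": 0,"tz": -0.15,"yaw": 0}
    - {"hand": 0,"tx": 0,"ty": 0,"tz": -0.2,"yaw": 0}
    - {"hand": 0,"tx": 0,"ty": 0,"tz": -0.4,"yaw": 0}
    - {"hand": 0,"tx": 0,"ty": 0,"tz": -0.6,"yaw": 0}
    - {"hand": 0,"tx": 0,"ty": 0,"tz": -0.6,"yaw": 0}

```text
t: 81.15
tcp_pos: [0.6848, -0.0083, 0.2857]
tool_rot: [180.0, -0.0, -174.4]
force: [0.4, -0.4, 0.1]
gripper_width: 0.005
finger_force: 0.0
```

Call:
servo_tool:
  deltas:
    - {"hand": 0,"tx": 0.7,"ty": 0,"tz": 0,"yaw": 0}
    - {"hand": 0,"tx": 0.9,"ty": 0,"tz": 0,"yaw": 0}
    - {"hand": 0,"tx": 0.9,"ty": 0,"tz": 0,"yaw": 0}
    - {"hand": 0,"tx": 0.9,"ty": 0,"tz": 0,"yaw": 0}
    - {"hand": 0,"tx": 0.9,"ty": 0,"tz": 0,"yaw": 0}
    - {"hand": 0,"tx": 0.9,"ty": 0,"tz": 0,"yaw": 0}
    - {"hand": 0,"tx": 0,"ty": 0,"tz": 0,"yaw": 0}
    - {"hand": 0,"tx": 0,"ty": 0,"tz": 0,"yaw": 0}
    - {"hand": 0,"tx": 0,"ty": 0,"tz": 0,"yaw": 0}

```text
t: 82.28
tcp_pos: [0.5303, -0.0233, 0.2847]
tool_rot: [180.0, 0.0, -174.4]
force: [-0.3, -0.0, -1.6]
gripper_width: -0.001
finger_force: 0.0
```

```bash
python3 see.py; python3 - <<'E'
from fit import *
import pickle
d=pickle.load(open('cl.pkl','rb')); s,t=d['scene'],d['top']
print('knob scene',np.argwhere(blob(s,'black',proj(s,[[.684,-.009,.228]])[0],11,False))[:,::-1].mean(0),'(rest 184.3 206.0)')
ms=blob(s,'orange',proj(s,[[.527,.408,.13]])[0],45); mt=blob(t,'orange',proj(t,[[.527,.408,.13]])[0],40)
print('cover',fit([s,t],[ms,mt],box(.1,.096,-.045,.004),[.527,.408,.125],None,yaws=(.2,)))
h=proj(s,[[.589,-.017,.075]])[0]; H=cv2.cvtColor(s['color'],cv2.COLOR_BGR2HSV).astype(int); B=((H[...,0]<8)|(H[...,0]>170))&(H[...,1]>110); q=np.argwhere(B)[:,::-1]; q=q[np.hypot(*(q-h).T)<14]; print('handle',len(q),q.mean(0)-proj(s,[[.589,-.017,.063]])[0])
E
python3 go.py .6 0 .3 185.5
```

```text
knob scene [184.15300546 206.00546448] (rest 184.3 206.0)
cover (array([0.52454201, 0.40934393, 0.20340757, 0.12697913]), np.float64(0.34398985258602466))
handle 81 [ 0.26568397 -0.71574299]
turn rad 0.001 tx -2.393 ty 0.550 tz -0.518 now [ 0.5301 -0.0233  0.2844] [ 1.7999e+02 -2.0000e-02 -1.7442e+02] w 0.005 f 0.0 [-0.6 -0.2 -0.5] t 82.375 q [  9.  18. -13.  95.   4.  67.  91.]
```

The gauge is back up, the carriage is at its end, the cover is on the rail and the arm is clear. I hand in.

```bash
python3 -c "
from cell import bot; print(bot.hand_in())"
```

```text
the job is handed in; nothing more can be done
None
```

I handed the job in at about 82 s with every step done: cover hung on the rail, housing, three spacers and cap stacked in the pocket, carriage at its stop, gauge pressed onto the disc for over a second and back up, arm clear; no verdict was returned.

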